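Sort mirror-image flange clamp brackets and bar the bins

TASK

Sort all the loose clamp brackets lying on the shelf into the two side bins, left-hand ones in one and right-hand ones in the other, each bin taking the hand of the sample bracket fixed on the white ledge outside it. Only when all are sorted, close each bin with one of the two retaining bars, laid centrally across the bin in the notches of its two support posts, flat on both. Leave the blue cap, the brass sleeve and the nut driver where they are.

Things in the scene. Friction and masses are not known exactly. Their poses are not given: they have to be found in the camera images.
- left1_c (a point): Left-hand dark steel clamp bracket, 120 g; may be absent. Foot plate 52 (its x) x 28 x 6 mm; at its +x end a toe 20 (x) x 22 (y) x 6 mm juts out to its +y (seen from above, toe end away from you: to the left). On the foot's middle line an upright web to grip, 44 (x) x 10 (y) mm, 6 to 38 mm up. Point: middle of the web, 19 mm above the underside. At the start it stands on its foot, z up, any yaw.
- left2_c (a point): Left-hand dark steel clamp bracket, 120 g; may be absent. Foot plate 52 (its x) x 28 x 6 mm; at its +x end a toe 20 (x) x 22 (y) x 6 mm juts out to its +y (seen from above, toe end away from you: to the left). On the foot's middle line an upright web to grip, 44 (x) x 10 (y) mm, 6 to 38 mm up. Point: middle of the web, 19 mm above the underside. At the start it stands on its foot, z up, any yaw.
- left3_c (a point): Left-hand dark steel clamp bracket, 120 g; may be absent. Foot plate 52 (its x) x 28 x 6 mm; at its +x end a toe 20 (x) x 22 (y) x 6 mm juts out to its +y (seen from above, toe end away from you: to the left). On the foot's middle line an upright web to grip, 44 (x) x 10 (y) mm, 6 to 38 mm up. Point: middle of the web, 19 mm above the underside. At the start it stands on its foot, z up, any yaw.
- right1_c (a point): Right-hand dark steel clamp bracket, 120 g; may be absent. Foot plate 52 (its x) x 28 x 6 mm; at its +x end a toe 20 (x) x 22 (y) x 6 mm juts out to its -y (seen from above, toe end away from you: to the right). On the foot's middle line an upright web to grip, 44 (x) x 10 (y) mm, 6 to 38 mm up. Point: middle of the web, 19 mm above the underside. At the start it stands on its foot, z up, any yaw.
- right2_c (a point): Right-hand dark steel clamp bracket, 120 g; may be absent. Foot plate 52 (its x) x 28 x 6 mm; at its +x end a toe 20 (x) x 22 (y) x 6 mm juts out to its -y (seen from above, toe end away from you: to the right). On the foot's middle line an upright web to grip, 44 (x) x 10 (y) mm, 6 to 38 mm up. Point: middle of the web, 19 mm above the underside. At the start it stands on its foot, z up, any yaw.
- right3_c (a point): Right-hand dark steel clamp bracket, 120 g; may be absent. Foot plate 52 (its x) x 28 x 6 mm; at its +x end a toe 20 (x) x 22 (y) x 6 mm juts out to its -y (seen from above, toe end away from you: to the right). On the foot's middle line an upright web to grip, 44 (x) x 10 (y) mm, 6 to 38 mm up. Point: middle of the web, 19 mm above the underside. At the start it stands on its foot, z up, any yaw.
- bin_left: Fixed aluminium bin for left-hand brackets, on either side of the field. Outside 160 (its x) x 210 (y) mm, walls 5 mm thick and 45 high, floor 5 mm. Origin: centre of its underside, on the shelf; x roughly away from the robot. In the middle of both x-end walls (x = +-77.5 mm) stands a support post with a notch on top, 70 mm up, for a bar along x.
- left_notch (a point): Middle of the seat of the notch on the bin_left post nearer the robot (bin x = -77.5, y = 0, 70 mm up); axes as the bin's. The post is 10 (x) x 48 (y) mm; two cheeks 16 mm high leave the notch 30 mm wide in y. The other post is the same, 155 mm further along x.
- left_sample (a point): Middle of the white ledge, 56 (x) x 90 (y) x 8 mm, outside the +x wall of bin_left (bin x = 108 mm; point on its top). A fixed sample of a left-hand bracket, same size as the loose ones, stands on it and cannot be moved; it tells which hand goes in this bin.
- bin_right: Fixed aluminium bin for right-hand brackets, on either side of the field. Outside 160 (its x) x 210 (y) mm, walls 5 mm thick and 45 high, floor 5 mm. Origin: centre of its underside, on the shelf; x roughly away from the robot. In the middle of both x-end walls (x = +-77.5 mm) stands a support post with a notch on top, 70 mm up, for a bar along x.
- right_notch (a point): Middle of the seat of the notch on the bin_right post nearer the robot (bin x = -77.5, y = 0, 70 mm up); axes as the bin's. The post is 10 (x) x 48 (y) mm; two cheeks 16 mm high leave the notch 30 mm wide in y. The other post is the same, 155 mm further along x.
- right_sample (a point): Middle of the white ledge, 56 (x) x 90 (y) x 8 mm, outside the +x wall of bin_right (bin x = 108 mm; point on its top). A fixed sample of a right-hand bracket, same size as the loose ones, stands on it and cannot be moved; it tells which hand goes in this bin.
- bar1_c (a point): A retaining bar: flat aluminium bar 210 (its x) x 20 (y) x 12 mm (z), 150 g, lying flat. This point is its centre. The two bars are alike and either may go on either bin.
- bar2_c (a point): A retaining bar: flat aluminium bar 210 (its x) x 20 (y) x 12 mm (z), 150 g, lying flat. This point is its centre. The two bars are alike and either may go on either bin.
- cap: Bystander: blue plastic flange cap, a disc 66 mm across, 16 mm high; origin at the centre of its underside. Leave alone.
- sleeve: Bystander: brass spacer sleeve standing upright, 32 mm across, 35 mm high; origin at the centre of its underside. Leave alone.
- driver: Bystander: squat steel nut driver standing on end, 92 mm high, 44 mm across the foot; origin at the centre of its underside. Leave alone.
There are look-alikes about, which are no part of the job. Leave any green or purple look-alike of the part that bears left1_c alone.

How it is judged:
By the outcome, as a careful person would: the job done as asked, in the order asked, and still so for the second after the job is handed in, with the robot touching nothing.
Of left1, left2, left3, right1, right2, right3 only 4 to 6 are there at a start; the rules pass over those that are not, and their reading is None.
At some moment in a run one of left1, left2, left3, right1, right2, right3 may be knocked a few centimetres aside while the robot is not near it.
Once in a run the grip may slacken for a moment while it holds something.
It also fails if it takes over 210 s, if anything falls off the work surface, if the arm or the gripper's body presses on something with over 40 N, if the wrist force passes 120 N, or if a joint passes its speed limit or range.

ROBOT

A 6-joint arm with a two-finger parallel gripper is mounted at the origin on the work surface. World frame = base frame: x ahead of the robot, y to its left, z up, the work surface at z = 0. Lengths are in mm, angles in rad, forces in N, time in s.
With the tool pointing down it reaches from about 375 to 825 mm from the base axis. Payload 5.5 kg.
Tool frame: the origin (TCP) lies on the centre line of the jaws, within the pads' length; the fingertips stand 22 mm ahead of it and the grasp point (between the pads) lies 3 mm ahead of it; x points along the fingers, y is the direction in which the jaws open and shut, and the axes are right-handed (so a half turn about x gives the same grasp; the last joint's range is limited). The gripper opens to 85 mm and grips with 20 to 120 N. Pads are 22 mm wide; open, the fingers measure 114 mm over their backs; the gripper's body (76 mm by 85 mm) begins 54 mm behind the grasp point. The pads swing forward as they close: fully open they stand 13 mm farther back than shut.
Start: joints at [-1.16, 0.314, -0.047, 1.21, 0, 1.571], TCP at [239.602, -550.078, 253.299] pointing down, gripper open.
Joint ranges: [-2.67, 2.67], [-0.69, 1.73], [-1.03, 1.25], [-2.08, 2.16], [-1.42, 1.45], [-3.14, 3.14]. Speed limits (rad/s): [2.39, 2.39, 3.01, 3.14, 3.14, 3.14].

INTERFACE

Orientations are given as a unit quaternion [w, x, y, z].
In Python, from plant import ctrl gives the robot as it stands. The module is installed in compiled form; this text tells all that it offers.
- The arm moves only by the tool carry_out, never from a script. Its argument "increments" is one flat list of numbers, 5 for each row, row after row: the opening, from -1 (shut) to 1 (fully open), then the shift along the tool's x, y, z in mm, then the turn about the tool's x in degrees. A call has 1 to 8 rows; each row is the pose to reach, as a shift and turn from the pose commanded when the call began, along the tool's axes at that moment; what a row does not reach only later rows make up. A row lasts 1/10 s, in which the tool goes at most 50 mm and 8.59 degrees, less where a joint would pass 70% of its speed; a pose out of reach is approached as far as the arm can. A call with a gripper value outside its range is refused whole. The fingers move at their own pace and stop on an object; "force" is the grip in N (left out, the last holds). Time passes only in rows, so rows that repeat a pose let the fingers close. It gives the time, the measured TCP pose, the force and the opening at its end, in the units of the state.
- ctrl.read_state(): the state, without advancing time (a new reading comes with each control period).
- ctrl.capture(name): name is "side" or "top"; returns a dict with "img" (384x512x3 uint8, red, green, blue), "K" (3x3 intrinsics, pixels), "eye" and "rotation" of the camera in the world. Camera axes: x right, y up, looking along -z (the intrinsics and any distortion apply to the point x, -y, -z); pixel columns grow to the right and rows downward; lengths in mm; the calibration is good to about 2 mm. A picture is of the moment at which its call begins. There is no depth.
- ctrl.sign_off(): hands the job in, once; it reports no verdict.
The state is a dict: "clock": time; "q": joint angles; "qd": joint speeds; "joint_efforts": joint torques, N m; "tcp_pos": TCP position; "eef_rot": TCP orientation; "wrist_force": force on the tool from outside, world axes, zero at the start; "wrist_torque": the same for the moment, N m; "gripper_width": finger opening in mm.
Only numpy, scipy, OpenCV 4.12 (cv2) and the standard library are available. Lean on these libraries where they do the work, as an engineer would, in place of code of your own. Each camera call takes 0.05 s, during which the arm holds its last target.

## Working session

There is one attempt and no reset: what is moved stays moved. The work goes in short steps, Python scripts to look and compute and a tool call to move; the robot and the scene stay as the last step left them, time stands still between calls to the robot, and variables do not carry over. Pictures are saved under pics/ and viewed, and the job is handed in when it is done.

Besides the shell and the picture viewer there is one more tool, called after ">>>" in YAML: its name, and indented under it one key for each argument. carry_out: Moves the arm, as the interface text tells. Its arguments: {"type":"object","properties":{"increments":{"type":"array","items":{"type":"number"}},"force":{"type":"number"}},"required":["increments"]}

```bash
mkdir -p pics; ls; python3 - <<'E'
from plant import ctrl
import cv2,numpy as np
s=ctrl.read_state(); print(s)
for n in("top","side"):
    c=ctrl.capture(n); cv2.imwrite(f"pics/{n}0.png",cv2.resize(c["img"][:,:,::-1],(800,600),interpolation=cv2.INTER_CUBIC))
    cv2.imwrite(f"pics/raw_{n}0.png",c["img"][:,:,::-1])
    print(n,{k:np.array(v).round(3).tolist() for k,v in c.items() if k!="img"})
E
```

```text
pics
{'clock': 0.0, 'q': array([-1.16001724e+00,  3.14189184e-01, -4.80847418e-02,  1.21018914e+00,
       -2.49778978e-05,  1.57078556e+00]), 'qd': array([-0.00166033, -0.00079192, -0.00181183,  0.00030349,  0.00307489,
        0.00056113]), 'joint_efforts': array([-2.10617625e-03, -5.39590037e+01,  3.39750195e+01,  1.92748639e-02,
       -2.62761696e-04,  3.18900149e-06]), 'tcp_pos': array([ 239.37191964, -549.59491131,  252.45412833]), 'eef_rot': array([-0.14364198, -0.69211469, -0.14479217,  0.69237234]), 'wrist_force': array([ 0.33494408, -0.07147601, -0.40746811]), 'wrist_torque': array([0.02957503, 0.01793103, 0.04848725]), 'gripper_width': 85.47369527125186}
top {'K': [[363.555, 0.0, 257.402], [0.0, 363.555, 199.775], [0.0, 0.0, 1.0]], 'eye': [405.736, -5.051, 1107.932], 'rotation': [0.714, 0.051, -0.046, -0.697]}
side {'K': [[460.194, 0.0, 253.391], [0.0, 460.194, 192.405], [0.0, 0.0, 1.0]], 'eye': [143.315, 859.432, 646.983], 'rotation': [-0.185, -0.107, 0.478, 0.852]}
```

View pics/top0.png

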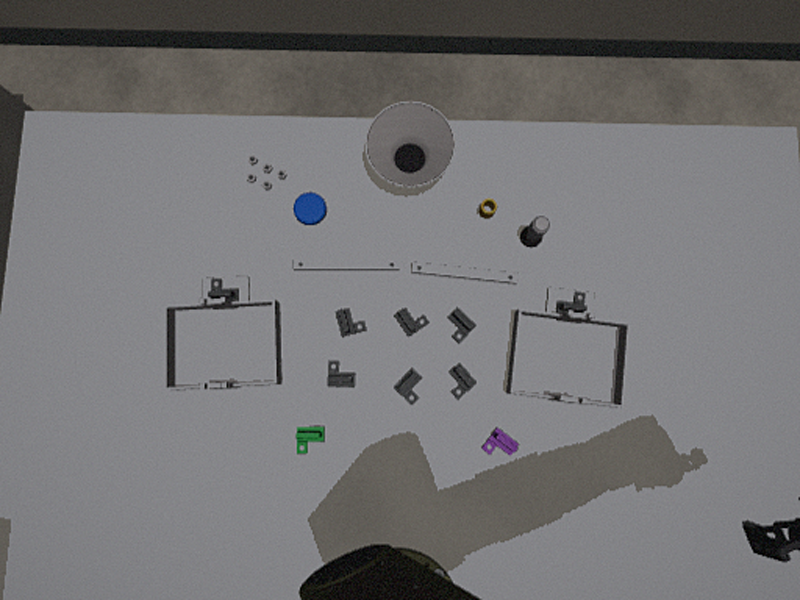

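View pics/side0.png

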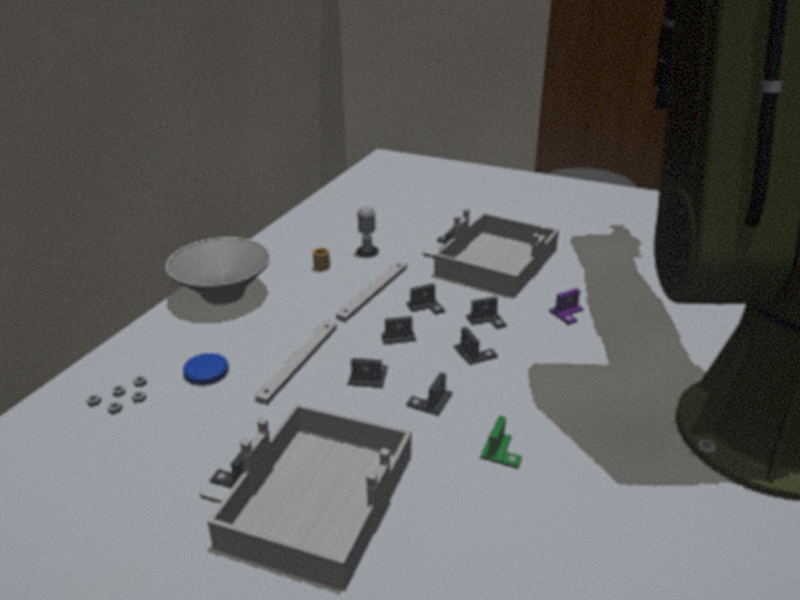

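The top view shows six dark brackets between the bins (display px about (349,322), (410,321), (460,324), (341,375), (408,385), (461,380)), plus green (310,438) and purple (500,441) look-alikes. I'll enlarge it to check hands.

```bash
cat > h.py <<'E'
import numpy as np,cv2
from plant import ctrl
from scipy.spatial.transform import Rotation as R
def cam(c):
    w,x,y,z=c["rotation"]; return np.array(c["K"]),np.array(c["eye"],float),R.from_quat([x,y,z,w]).as_matrix()
def proj(c,P):
    K,e,M=cam(c); p=(np.atleast_2d(P)-e)@M; p=p*[1,-1,-1]; q=p@K.T; return q[:,:2]/q[:,2:]
def back(c,uv,z):
    K,e,M=cam(c); uv=np.atleast_2d(uv).astype(float); d=np.c_[uv,np.ones(len(uv))]@np.linalg.inv(K).T
    d=(d*[1,-1,-1])@M.T; t=(z-e[2])/d[:,2]; return e+d*t[:,None]
def crop(c,u0,v0,u1,v1,f,name,gain=1.0):
    im=c["img"][v0:v1,u0:u1,::-1]; im=np.clip(im.astype(float)*gain,0,255).astype(np.uint8)
    cv2.imwrite(name,cv2.resize(im,None,fx=f,fy=f,interpolation=cv2.INTER_CUBIC))
E
python3 - <<'E'
from h import *
c=ctrl.capture("top")
crop(c,200,185,320,265,6.6,"pics/c1.png",1.6)
crop(c,100,170,190,255,6.6,"pics/c2.png",1.6)
crop(c,315,175,410,265,6.6,"pics/c3.png",1.6)
E
```

```text
(no output)
```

View pics/c1.png

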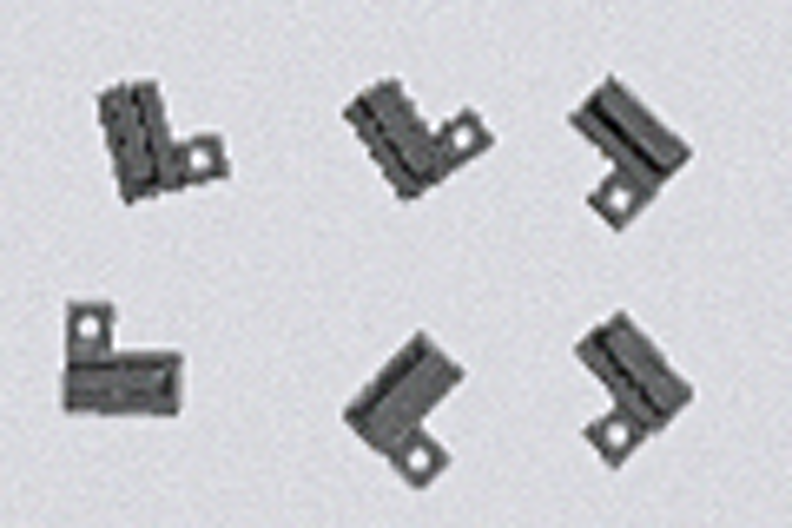

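View pics/c2.png

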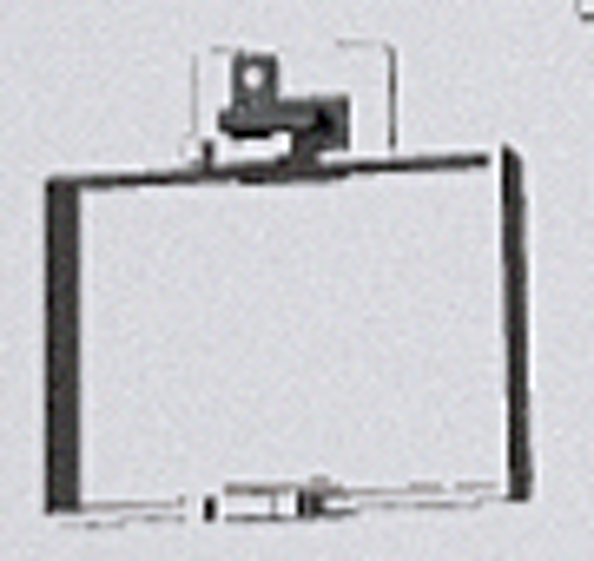

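View pics/c3.png

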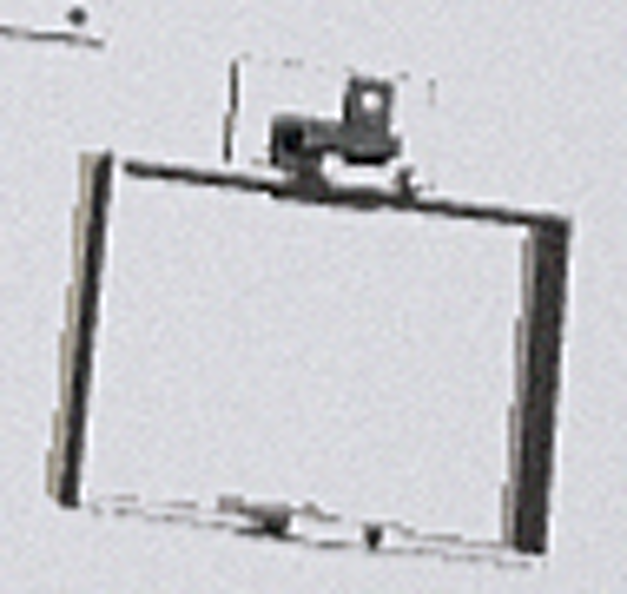

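Hands: sample on the image-left bin has its toe end to the left with the toe up, so it is right-hand. The image-right bin is left-hand. Brackets in crop c1: A(140,140), B(400,140) and E(400,410) are left-hand. C(635,140), D(120,370) and F(635,380) are right-hand. Next I fit the poses.

```bash
cat > fit.py <<'E'
from h import *
from scipy.optimize import minimize
def box(x0,x1,y0,y1,z0,z1): return np.array([[x,y,z] for x in(x0,x1) for y in(y0,y1) for z in(z0,z1)],float)
def parts(hand):
    s=1 if hand=='L' else -1
    ys=sorted([14*s,36*s])
    return [box(-26,26,-14,14,0,6),box(6,26,ys[0],ys[1],0,6),box(-22,22,-5,5,6,38)]
def sil(c,hand,x,y,yaw,z,win,f=4):
    u0,v0,u1,v1=win; m=np.zeros(((v1-v0)*f,(u1-u0)*f),np.uint8)
    Rz=R.from_euler('z',yaw).as_matrix()
    for b in parts(hand):
        p=proj(c,b@Rz.T+[x,y,z]); p=((p+0.5-[u0,v0])*f-0.5)
        cv2.fillConvexPoly(m,cv2.convexHull(np.round(p*16).astype(np.int32)),255,shift=4)
    return m
def fit(c,hand,x,y,yaw,z=0,thr=0.72):
    u,v=proj(c,[x,y,z+10])[0]; r=26; win=[int(u)-r,int(v)-r,int(u)+r,int(v)+r]
    im=c["img"][win[1]:win[3],win[0]:win[2]].astype(float).mean(2)
    bg=np.median(im); dk=np.percentile(im,2); a=np.clip((bg-im)/(bg-dk),0,1)
    # keep component nearest guess
    n,l=cv2.connectedComponents((a>0.35).astype(np.uint8)); 
    d=[(np.hypot(*(np.argwhere(l==k).mean(0)-r)),k) for k in range(1,n) if (l==k).sum()>20]
    k=min(d)[1]; keep=cv2.dilate((l==k).astype(np.uint8),np.ones((3,3)));a=a*keep
    a=np.where(a>0.5,1,a*1.2)
    def cost(p):
        m=sil(c,hand,p[0],p[1],p[2]/50,z,win); m=cv2.GaussianBlur(cv2.resize(m,(2*r,2*r),interpolation=cv2.INTER_AREA).astype(float)/255,(0,0),.6)
        return ((m-cv2.GaussianBlur(a,(0,0),.3))**2).sum()/a.sum()
    best=None
    for dy in(-.5,0,.5):
        s=minimize(cost,[x,y,(yaw+dy)*50],method='Nelder-Mead',options=dict(initial_simplex=np.array([[x,y,(yaw+dy)*50]]*4)+np.vstack([np.zeros(3),np.diag([10,10,12])]),xatol=.05,fatol=1e-5))
        if best is None or s.fun<best.fun: best=s
    return best.x[0],best.x[1],best.x[2]/50,best.fun
E
cat > loc.py <<'E'
from fit import *
c=ctrl.capture("top")
# crop pixel guess of foot middle and facing direction (image)
G=dict(A=('L',130,140,.15,1),B=('L',390,140,.5,.85),C=('R',635,140,.7,.7),D=('R',120,375,-1,0),E=('L',405,390,-.7,.7),F=('R',635,375,.7,.7))
for n,(h,u,v,fx,fy) in G.items():
    uv=np.array([u/6.6+200,v/6.6+185]); p=back(c,[uv,uv+np.array([fx,fy])*5],3)
    d=p[1]-p[0]; r=fit(c,h,p[0][0],p[0][1],np.arctan2(d[1],d[0]))
    r2=fit(c,'LR'[h=='L'],p[0][0],p[0][1],np.arctan2(d[1],d[0]))
    print(n,h,np.round(r[:2],1),round(np.degrees(r[2]),1),round(r[3],3),'other hand',round(r2[3],3))
E
python3 loc.py
```

```text
A L [535.7 117. ] -163.7 0.05 other hand 0.317
B L [539.3  -3. ] -145.2 0.054 other hand 0.307
C R [ 543.3 -110.4] -132.4 0.051 other hand 0.302
D R [423.9 120.5] 90.8 0.048 other hand 0.309
E L [422.1  -7.6] 138.2 0.061 other hand 0.319
F R [ 434.7 -113.2] -137.5 0.06 other hand 0.324
```

```bash
cat > binov.py <<'E'
from fit import *
import sys
def lines(x,y,yaw):
    L=[]
    def rect(x0,x1,y0,y1,z,col): L.append((np.array([[x0,y0,z],[x1,y0,z],[x1,y1,z],[x0,y1,z],[x0,y0,z]],float),col))
    rect(-80,80,-105,105,45,(0,0,255)); rect(-75,75,-100,100,45,(0,160,255)); rect(-75,75,-100,100,5,(0,200,0))
    for s in(-77.5,77.5):
        rect(s-5,s+5,-24,-15,86,(255,0,0)); rect(s-5,s+5,15,24,86,(255,0,0)); rect(s-5,s+5,-15,15,70,(255,0,255))
    rect(80,136,-45,45,8,(200,200,0))
    Rz=R.from_euler('z',yaw).as_matrix()
    return [(p@Rz.T+[x,y,0],c) for p,c in L]
def ov(c,poses,win,f,name):
    u0,v0,u1,v1=win
    im=np.clip(c["img"][v0:v1,u0:u1,::-1].astype(float)*1.6,0,255).astype(np.uint8)
    im=cv2.resize(im,None,fx=f,fy=f,interpolation=cv2.INTER_CUBIC)
    for p in poses:
        for P,col in lines(*p):
            q=(proj(c,P)+.5-[u0,v0])*f
            cv2.polylines(im,[np.round(q*16).astype(np.int32)],False,col,1,cv2.LINE_AA,4)
    cv2.imwrite(name,im)
E
python3 - <<'E'
from binov import *
c=ctrl.capture("top"); s=ctrl.capture("side")
def g(off,u,v): return np.array([u/6.6+off[0],v/6.6+off[1]])
# rough: rim outer corners guess
for off,cs in(((100,170),[(45,180),(520,150),(530,500),(45,515)]),((315,175),[(85,155),(570,215),(545,555),(50,505)])):
    p=back(c,[g(off,*k) for k in cs],45); print(p.round(1)[:,:2].tolist(), p.mean(0).round(1))
    d=p[0]-p[1]; print(np.linalg.norm(d),np.linalg.norm(p[0]-p[3]),np.degrees(np.arctan2(d[1],d[0]))-90)
# samples
for h,uv in(('R',(100+285/6.6,170+115/6.6)),('L',(315+340/6.6,175+135/6.6))):
    print(h,back(c,uv,18))
E
```

```text
[[548.4, 450.7], [567.1, 238.1], [411.5, 225.3], [399.7, 438.6]] [481.7 338.2  45. ]
213.4148159226448 149.23685311675743 5.013380431050763
[[560.3, -203.0], [538.5, -418.4], [388.7, -403.1], [405.0, -187.4]] [ 473.1 -303.    45. ]
216.48685940321766 156.05451649156743 -5.792798409552731
R [[584.9410812  353.71609076  18.        ]]
L [[ 576.26619807 -324.78207969   18.        ]]
```

```bash
cat > b.py <<'E'
from binov import *
c=ctrl.capture("top")
P1=(481,340,np.radians(4.5)); P2=(473,-305,np.radians(-5.8))
ov(c,[P1],(100,170,190,255),8,"pics/o1.png"); ov(c,[P2],(315,175,410,265),8,"pics/o2.png")
E
python3 b.py
```

```text
(no output)
```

View pics/o1.png

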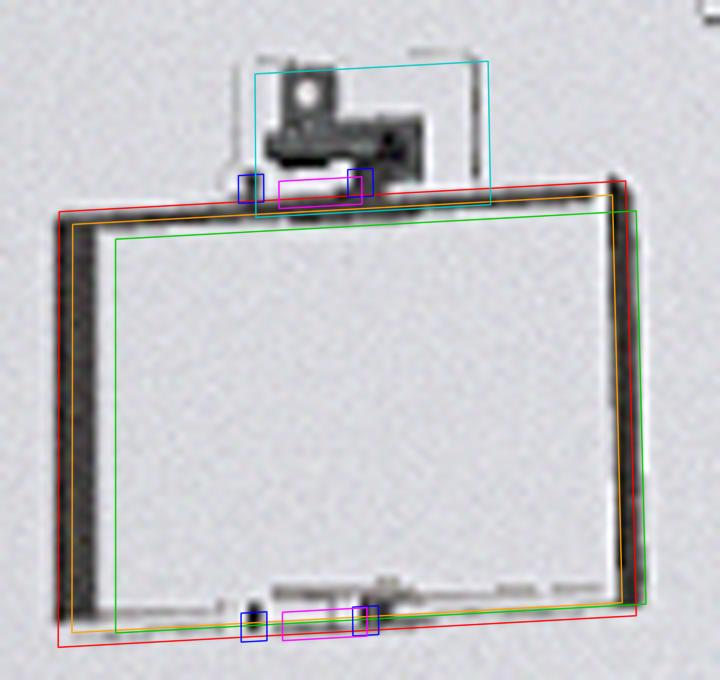

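View pics/o2.png

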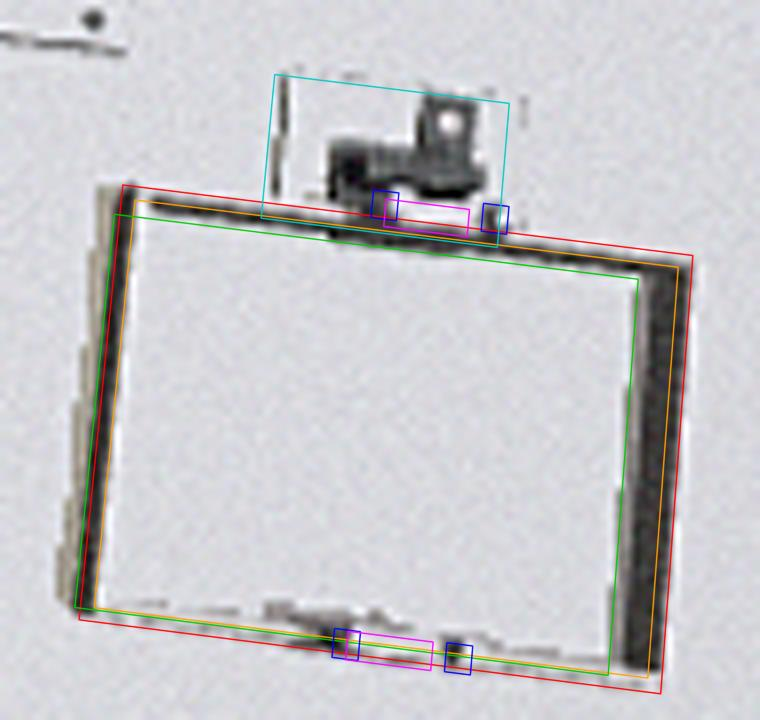

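```bash
sed -i 's/^P1=.*/P1=(485.8,345.3,np.radians(4.5)); P2=(476.5,-309.5,np.radians(-5.8))/' b.py
cat >> b.py <<'E'
s=ctrl.capture("side")
ov(s,[P1],(125,250,275,384),5,"pics/o3.png"); ov(s,[P2],(265,125,365,195),7,"pics/o4.png")
E
python3 b.py
```

```text
(no output)
```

View pics/o1.png

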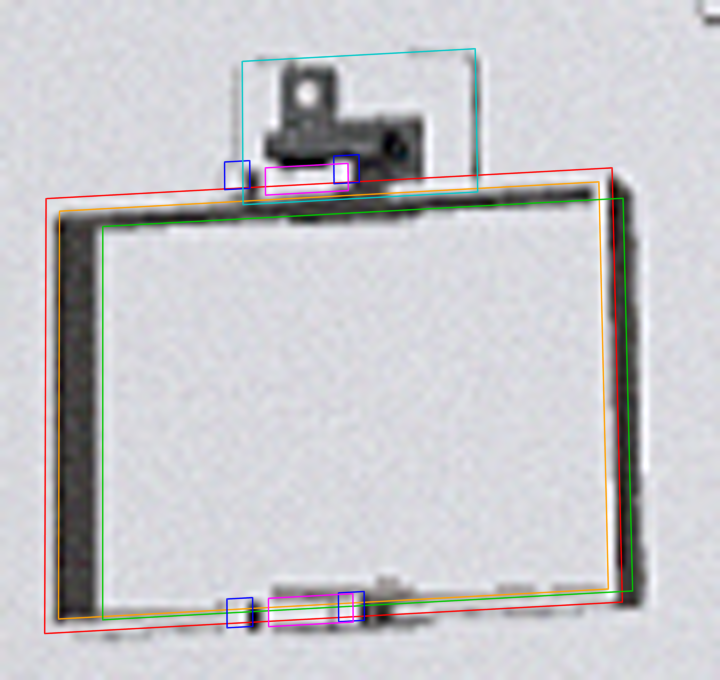

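View pics/o2.png

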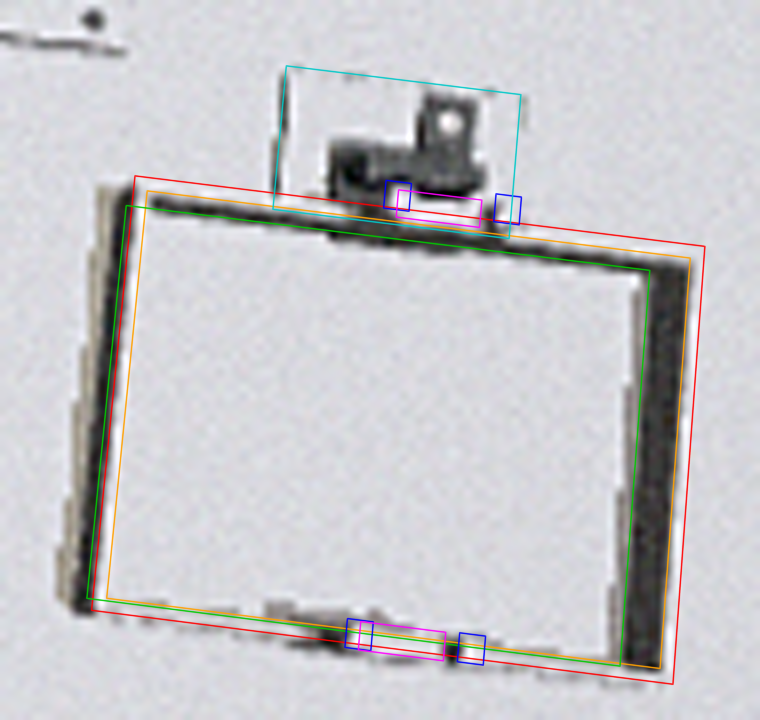

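View pics/o3.png

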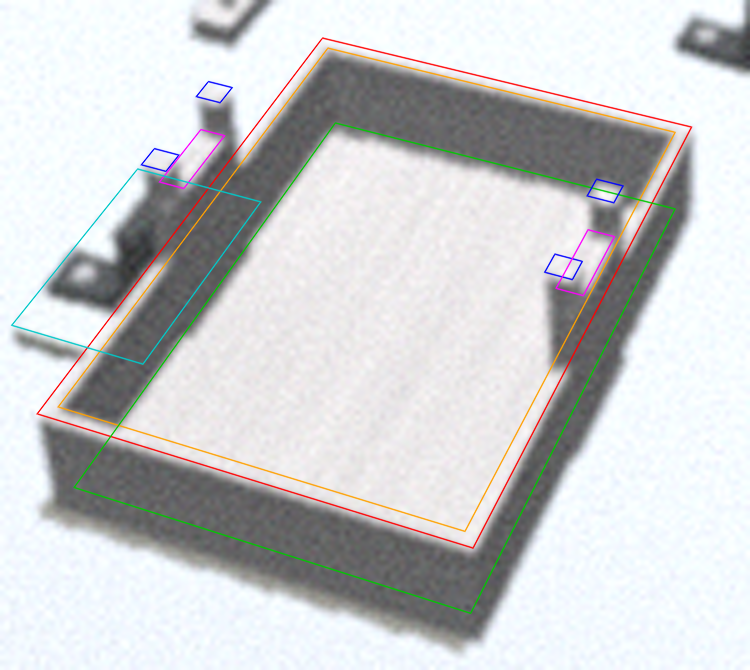

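View pics/o4.png

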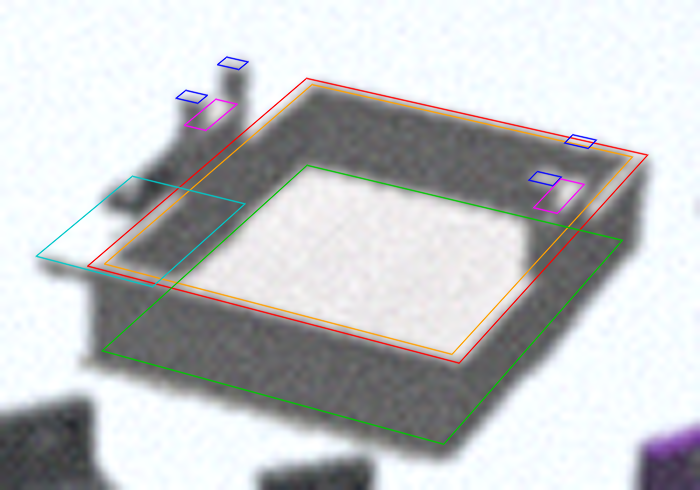

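```bash
cat > go.py <<'E'
from h import *
def axes(s=None):
    s=s or ctrl.read_state(); w,x,y,z=s["eef_rot"]; return R.from_quat([x,y,z,w]).as_matrix(),np.array(s["tcp_pos"]),s["q"]
def jyaw():
    M,p,q=axes(); return np.degrees(np.arctan2(M[1,1],M[0,1]))
def to(x,y,z,yaw,flip=0):
    """tool shift and turn to TCP world target with jaw axis at yaw deg (mod 180)"""
    M,p,q=axes(); d=M.T@(np.array([x,y,z])-p)
    y0=jyaw(); dq1=np.degrees(np.arctan2(y,x)-q[0])
    o=[]
    for k in range(-3,4):
        turn=-(yaw+180*k-y0)   # about tool x (down)
        q6=np.degrees(q[5])+dq1+turn
        if abs(q6)<172: o.append((abs(turn),turn,q6))
    o.sort(); print("shift",d.round(1),"turn/q6 options",[(round(a[1],1),round(a[2])) for a in o[:3]],"rows>=",int(np.ceil(max(np.linalg.norm(d)/50,o[0][0]/8.59))))
def st():
    M,p,q=axes(); s=ctrl.read_state(); print("t",round(s["clock"],2),"tcp",p.round(1),"jaw",round(jyaw(),1),"down",M[:,0].round(3),"q",np.degrees(q).round(0),"w",round(s["gripper_width"],1),"F",np.round(s["wrist_force"],1))
E
python3 - <<'E'
from go import *
st(); M,_,_=axes(); print(M.round(3)); to(543.3,-110.4,110,-132.4+90)
E
```

```text
t 0.45 tcp [ 239.6 -550.   253.2] jaw -66.5 down [-0.  0. -1.] q [-66.  18.  -3.  69.  -0.  90.] w 85.8 F [0.3 0.4 0.1]
[[-0.     0.399 -0.917]
 [ 0.    -0.917 -0.399]
 [-1.    -0.     0.   ]]
shift [ 143.2 -281.8 -454. ] turn/q6 options [(np.float64(-24.1), 121), (np.float64(-204.1), -59)] rows>= 12
```

>>> carry_out:
  increments: [0.1, 40, -100, -160, -12, 0.1, 80, -200, -320, -20, 0.1, 80, -282, -454, -24, 0.1, 80, -282, -454, -24, 0.1, 80, -282, -454, -24, 0.1, 80, -282, -454, -24, 0.1, 80, -282, -454, -24, 0.1, 80, -282, -454, -24]
  force: 50

```text
clock: 1.25
tcp_pos: [464.9, -223.1, 192.3]
eef_rot: [0.285, 0.647, 0.285, -0.647]
wrist_force: [0.8, -0.6, 0.0]
gripper_width: 47.3
```

```bash
python3 - <<'E'
from go import *
st(); to(543.3,-110.4,110,-132.4+90); to(543.3,-110.4,33,-132.4+90)
E
```

```text
t 1.25 tcp [ 464.9 -223.1  192.3] jaw -42.5 down [ 0.001 -0.    -1.   ] q [-26.  11. -20.  59.  -0. 107.] w 47.3 F [ 0.8 -0.6  0. ]
shift [  82.3  -18.4 -136. ] turn/q6 options [(np.float64(-0.1), 121), (np.float64(-180.1), -59)] rows>= 4
shift [ 159.3  -18.5 -136. ] turn/q6 options [(np.float64(-0.1), 121), (np.float64(-180.1), -59)] rows>= 5
```

>>> carry_out:
  increments: [0.1, 0, 0, 0, 0, 0.1, 0, 0, 0, 0]

```text
clock: 1.45
tcp_pos: [464.4, -223.8, 192.1]
eef_rot: [-0.286, -0.647, -0.286, 0.647]
wrist_force: [-0.2, -1.1, 0.1]
gripper_width: 47.2
```

```bash
python3 - <<'E'
from go import *
st(); to(543.3,-110.4,33,-132.4+90)
E
```

```text
t 1.45 tcp [ 464.4 -223.8  192.1] jaw -42.3 down [-0. -0. -1.] q [-26.  11. -20.  59.  -0. 107.] w 47.2 F [-0.2 -1.1  0.1]
shift [ 159.   -17.9 -137.1] turn/q6 options [(np.float64(0.1), 121), (np.float64(-179.9), -59)] rows>= 5
```

>>> carry_out:
  increments: [0.1, 0, -6, -46, 0, 0.1, 20, -12, -92, 0, 0.1, 50, -18, -137, 0, 0.1, 85, -18, -137, 0, 0.1, 120, -18, -137, 0, 0.1, 145, -18, -137, 0, 0.1, 159, -18, -137, 0, 0.1, 159, -18, -137, 0]

```text
clock: 2.25
tcp_pos: [541.5, -112.6, 31.7]
eef_rot: [-0.284, -0.646, -0.285, 0.648]
wrist_force: [-0.5, -0.8, 0.3]
gripper_width: 47.0
```

```bash
python3 - <<'E'
from go import *
st(); to(543.3,-110.4,33,-132.4+90)
s=ctrl.capture("side"); 
u,v=proj(s,[543,-110,30])[0].astype(int); crop(s,u-50,v-45,u+50,v+30,7,"pics/g1.png",1.6)
E
```

```text
t 2.25 tcp [ 541.5 -112.6   31.7] jaw -42.6 down [-0.003  0.    -1.   ] q [-12.  24. -26.  41.  -0. 121.] w 47.0 F [-0.5 -0.8  0.3]
shift [-1.3 -0.2 -2.9] turn/q6 options [(np.float64(-0.2), 121), (np.float64(-180.2), -59)] rows>= 1
```

View pics/g1.png

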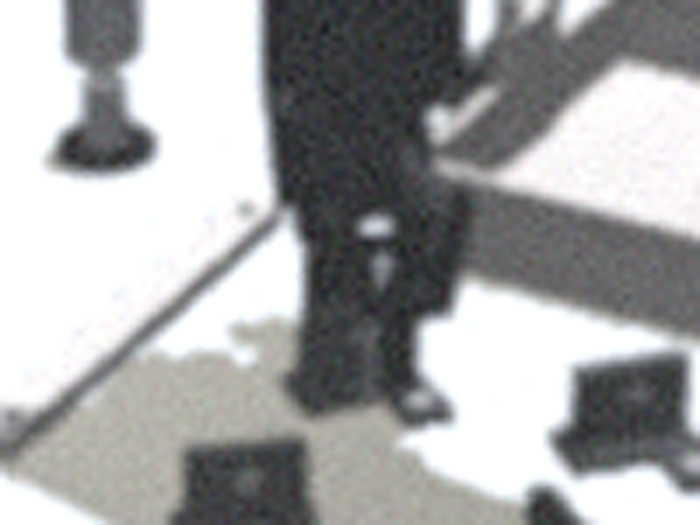

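The picture shows the fingers at crop (310-420, 250-400), straddling C's web. I close and lift.

>>> carry_out:
  increments: [-1, -1, 0, -3, 0, -1, -1, 0, -3, 0, -1, -1, 0, -3, 0, -1, -1, 0, -3, 0, -1, -1, 0, -3, 0, -1, -1, 0, -3, 0, -1, -20, 0, -3, 0, -1, -50, 0, -3, 0]
  force: 60

```text
clock: 3.1
tcp_pos: [543.5, -109.0, 82.5]
eef_rot: [-0.284, -0.646, -0.286, 0.648]
wrist_force: [-0.7, -1.3, -1.0]
gripper_width: 8.8
```

```bash
cat >> go.py <<'E'
P={'R':(485.8,345.3,4.5),'L':(476.5,-309.5,-5.8)}
def slot(h,bx,by,z,web=0):
    x,y,a=P[h]; r=np.radians(a); X=x+bx*np.cos(r)-by*np.sin(r); Y=y+bx*np.sin(r)+by*np.cos(r)
    print("slot",round(X,1),round(Y,1)); to(X,Y,z,a+90+web)
E
python3 - <<'E'
from go import *
st(); slot('R',28,-60,160); slot('R',28,60,160);
E
```

```text
t 3.1 tcp [ 543.5 -109.    82.5] jaw -42.5 down [-0.003  0.001 -1.   ] q [-11.  21. -23.  47.  -0. 121.] w 8.8 F [-0.7 -1.3 -1. ]
slot 518.4 287.7
shift [ -77.1 -286.5 -275.6] turn/q6 options [(np.float64(-137.0), 25), (np.float64(-317.0), -155)] rows>= 16
slot 509.0 407.3
shift [ -77.  -374.2 -357.5] turn/q6 options [(np.float64(-137.0), 34), (np.float64(-317.0), -146)] rows>= 16
```

```bash
python3 - <<'E'
from go import *
slot('R',28,-60,160,90)
E
```

```text
slot 518.4 287.7
shift [ -77.1 -286.5 -275.6] turn/q6 options [(np.float64(-47.0), 115), (np.float64(-227.0), -65)] rows>= 9
```

>>> carry_out:
  increments: [-1, -45, 0, 0, -2, -1, -77, -25, -24, -10, -1, -77, -60, -58, -18, -1, -77, -95, -92, -26, -1, -77, -130, -125, -34, -1, -77, -165, -158, -42, -1, -77, -200, -192, -47, -1, -77, -235, -226, -47]

```text
clock: 3.9
tcp_pos: [524.0, 218.0, 160.8]
eef_rot: [0.52, 0.48, 0.52, -0.479]
wrist_force: [1.3, 0.3, -1.6]
gripper_width: 8.7
```

```bash
python3 - <<'E'
from go import *
st();slot('R',28,-60,140,90)
E
```

```text
t 3.9 tcp [524.  218.  160.8] jaw 4.7 down [ 0.001  0.    -1.   ] q [ 23.  18. -16.  57.  -0. 108.] w 8.7 F [ 1.3  0.3 -1.6]
slot 518.4 287.7
shift [ 20.9   0.1 -69.9] turn/q6 options [(np.float64(0.2), 115), (np.float64(-179.8), -65)] rows>= 2
```

>>> carry_out:
  increments: [-1, 0, 0, -36, 0, -1, 0, 0, -70, 0, -1, 40, 0, -70, 0, -1, 80, 0, -70, 0, -1, 110, 0, -70, 0, -1, 121, 0, -70, 0, -1, 121, 0, -70, 0, -0.3, 121, 0, -70, 0]

```text
clock: 4.7
tcp_pos: [519.4, 286.0, 40.4]
eef_rot: [0.52, 0.48, 0.519, -0.479]
wrist_force: [1.6, 0.9, 1.5]
gripper_width: 22.2
```

>>> carry_out:
  increments: [-0.3, 0, 0, 0, 0, -0.3, 0, 0, 0, 0, -0.3, 0, 0, 0, 0, -0.3, -40, 0, 0, 0, -0.3, -85, 0, 0, 0, -0.1, -120, 0, 0, 0, -0.1, -120, 0, 0, 0]

```text
clock: 5.4
tcp_pos: [522.1, 287.5, 165.0]
eef_rot: [0.52, 0.483, 0.518, -0.477]
wrist_force: [0.7, 0.4, -0.7]
gripper_width: 38.6
```

```bash
cat > look.py <<'E'
from go import *
from fit import *
import sys,json
def look(name,guess):
    c=ctrl.capture("top"); s=ctrl.capture("side")
    crop(c,100,160,420,280,2.5,f"pics/{name}t.png",1.5); crop(s,120,130,400,384,2.8,f"pics/{name}s.png",1.5)
    for n,(h,x,y,a) in guess.items():
        r=fit(c,h,x,y,np.radians(a)); print(n,np.round(r[:2],1),round(np.degrees(r[2]),1),round(r[3],3))
E
python3 - <<'E'
from look import *
st(); look("k1",dict(A=('L',535.7,117,-163.7),B=('L',539,-3,-145),E=('L',422,-7.6,138),F=('R',434.7,-113,-137.5)))
E
```

```text
t 5.4 tcp [522.1 287.5 165. ] jaw 4.5 down [ 0.008  0.005 -1.   ] q [ 29.  20. -12.  58.   0. 114.] w 38.6 F [ 0.7  0.4 -0.7]
A [535.5 116.9] -162.7 0.052
B [539.4  -2.9] -145.1 0.053
E [421.7  -7.5] 138.1 0.06
F [ 434.8 -113.2] -137.5 0.061
```

View pics/k1t.png

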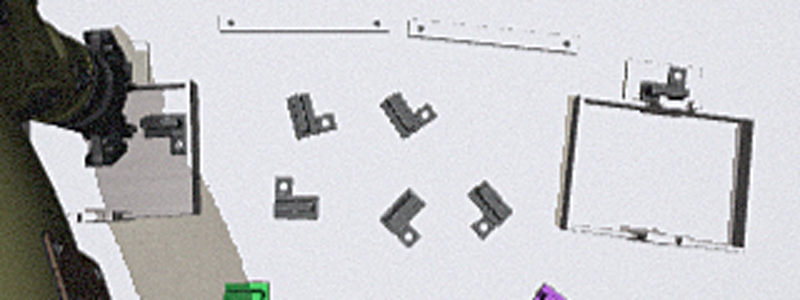

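View pics/k1s.png

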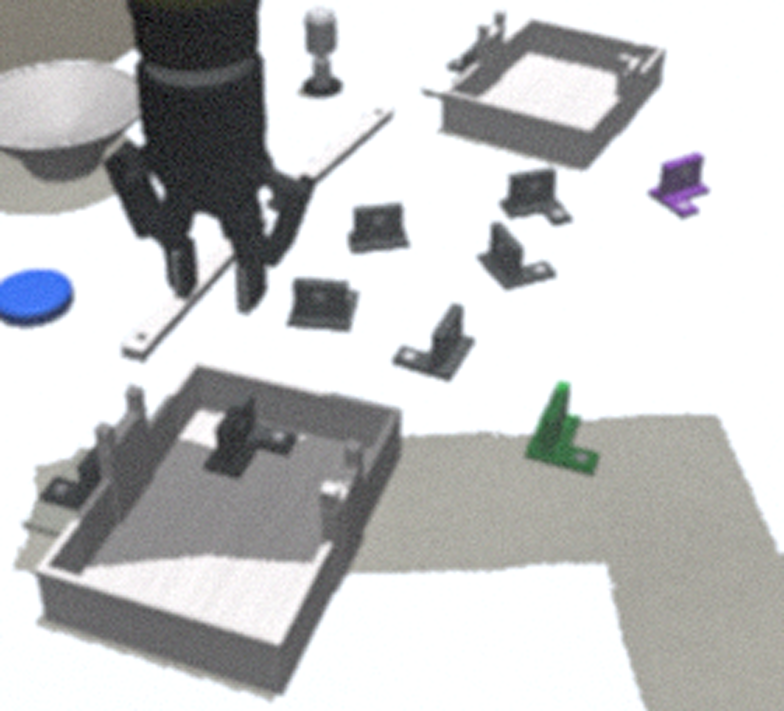

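C stands in the +y bin at top-crop (162,125), and the other brackets have not moved. Next is A at top-crop (310,115), left-hand, for the -y bin.

```bash
python3 - <<'E'
from go import *
to(535.5,116.9,130,-72.9); to(535.5,116.9,33,-72.9)
E
```

```text
shift [ 30.    2.5 169.9] turn/q6 options [(np.float64(-102.6), -5)] rows>= 12
shift [127.    2.3 170. ] turn/q6 options [(np.float64(-102.6), -5)] rows>= 12
```

>>> carry_out:
  increments: [0, 0, 0, 20, -8, 0, 0, 0, 60, -16, 0, 10, 0, 100, -25, 0, 20, 2, 140, -33, 0, 30, 2, 170, -42, 0, 30, 2, 170, -50, 0, 30, 2, 170, -59, 0, 30, 2, 170, -67]

```text
clock: 6.3
tcp_pos: [532.8, 115.5, 127.0]
eef_rot: [0.697, 0.111, 0.699, -0.112]
wrist_force: [0.6, -0.0, -0.7]
gripper_width: 42.6
```

```bash
python3 - <<'E'
from go import *
st(); to(535.5,116.9,33,-72.9)
E
```

```text
t 6.3 tcp [532.8 115.5 127. ] jaw 71.8 down [-0.004 -0.001 -1.   ] q [ 12.  17. -21.  52.   0.  30.] w 42.6 F [ 0.6 -0.  -0.7]
shift [94.   2.3  2.4] turn/q6 options [(np.float64(-35.3), -5)] rows>= 5
```

>>> carry_out:
  increments: [0, 0, 2, 2, -8, 0, 0, 2, 2, -16, 0, 10, 2, 2, -25, 0, 30, 2, 2, -33, 0, 60, 2, 2, -35, 0, 85, 2, 2, -35, 0, 94, 2, 2, -35, 0, 94, 2, 2, -35]

```text
clock: 7.1
tcp_pos: [534.5, 117.1, 32.8]
eef_rot: [0.698, -0.102, 0.702, 0.102]
wrist_force: [-0.6, -0.6, -0.5]
gripper_width: 42.5
```

>>> carry_out:
  increments: [-1, 0, 0, 0, 0, -1, 0, 0, 0, 0, -1, 0, 0, 0, 0, -1, 0, 0, 0, 0, -1, 0, 0, 0, 0, -1, 0, 0, 0, 0, -1, -30, 0, 0, 0, -1, -75, 0, 0, 0]

```text
clock: 7.9
tcp_pos: [534.2, 117.1, 108.6]
eef_rot: [0.698, -0.102, 0.702, 0.102]
wrist_force: [0.8, 0.5, -1.5]
gripper_width: 8.8
```

```bash
python3 - <<'E'
from go import *
st(); slot('L',28,60,160,0);slot('L',28,60,160,90)
E
```

```text
t 7.9 tcp [534.2 117.1 108.6] jaw 106.5 down [-0.006 -0.001 -1.   ] q [ 12.  18. -22.  50.   0.  -4.] w 8.8 F [ 0.8  0.5 -1.5]
slot 510.4 -252.6
shift [ -50.8 -347.7 -128.3] turn/q6 options [(np.float64(22.3), -21), (np.float64(202.3), 159)] rows>= 8
slot 510.4 -252.6
shift [ -50.8 -347.7 -128.3] turn/q6 options [(np.float64(-67.7), -111), (np.float64(112.3), 69)] rows>= 8
```

>>> carry_out:
  increments: [-1, -30, -20, -7, 3, -1, -51, -60, -22, 6, -1, -51, -105, -39, 9, -1, -51, -150, -55, 12, -1, -51, -195, -72, 15, -1, -51, -240, -88, 18, -1, -51, -285, -105, 22, -1, -51, -330, -122, 22]

```text
clock: 8.7
tcp_pos: [513.2, -235.3, 161.4]
eef_rot: [0.706, 0.034, 0.706, -0.034]
wrist_force: [0.8, 1.4, -2.2]
gripper_width: 9.3
```

```bash
python3 - <<'E'
from go import *
st(); slot('L',28,60,40,0)
E
```

```text
t 8.7 tcp [ 513.2 -235.3  161.4] jaw 84.4 down [ 0.  0. -1.] q [-25.  17. -16.  57.   0. -19.] w 9.3 F [ 0.8  1.4 -2.2]
slot 510.4 -252.6
shift [121.4 -17.6  -1.2] turn/q6 options [(np.float64(0.2), -21), (np.float64(180.2), 159)] rows>= 3
```

>>> carry_out:
  increments: [-1, 0, -18, -1, 0, -1, 35, -18, -1, 0, -1, 75, -18, -1, 0, -1, 110, -18, -1, 0, -1, 121, -18, -1, 0, -1, 121, -18, -1, 0, -0.3, 121, -18, -1, 0, -0.3, 121, -18, -1, 0]

```text
clock: 9.5
tcp_pos: [511.6, -251.4, 40.8]
eef_rot: [0.707, 0.034, 0.706, -0.034]
wrist_force: [-0.6, -0.3, 0.5]
gripper_width: 29.8
```

>>> carry_out:
  increments: [-0.3, 0, 0, 0, 0, -0.3, 0, 0, 0, 0, -0.3, -40, 0, 0, 0, -0.3, -85, 0, 0, 0, -0.1, -120, 0, 0, 0, -0.1, -120, 0, 0, 0]

```text
clock: 10.1
tcp_pos: [514.4, -252.9, 165.9]
eef_rot: [0.709, 0.032, 0.703, -0.035]
wrist_force: [0.8, -0.1, -0.1]
gripper_width: 38.3
```

```bash
python3 - <<'E'
from look import *
st(); look("k2",dict(B=('L',539,-3,-145),E=('L',422,-7.6,138),D=('R',423.9,120.5,90.8),F=('R',434.7,-113,-137.5)))
to(434.8,-113.2,110,-47.5); to(423.9,120.5,110,0.8)
E
```

```text
t 10.1 tcp [ 514.4 -252.9  165.9] jaw 84.5 down [ 0.008 -0.004 -1.   ] q [-26.  17. -15.  57.   0. -21.] w 38.3 F [ 0.8 -0.1 -0.1]
B [539.3  -2.9] -145.0 0.052
E [421.3  -8.7] 137.1 0.317
D [424.  120.5] 90.7 0.047
F [ 434.5 -113.5] -137.9 0.045
shift [ 50.8 130.4 -89.9] turn/q6 options [(np.float64(-48.0), -57), (np.float64(132.0), 123)] rows>= 6
shift [  50.6  362.  -123. ] turn/q6 options [(np.float64(83.7), 105), (np.float64(-96.3), -75)] rows>= 10
```

View pics/k2t.png

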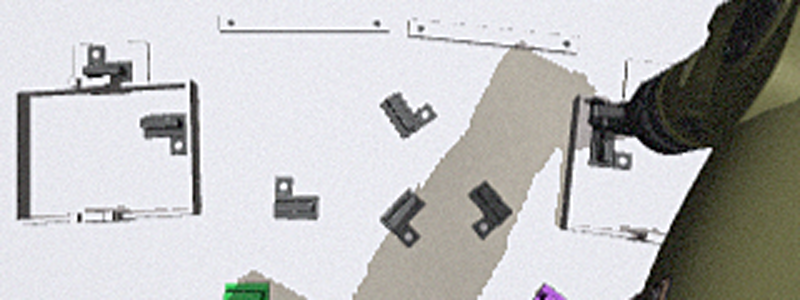

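View pics/k2s.png

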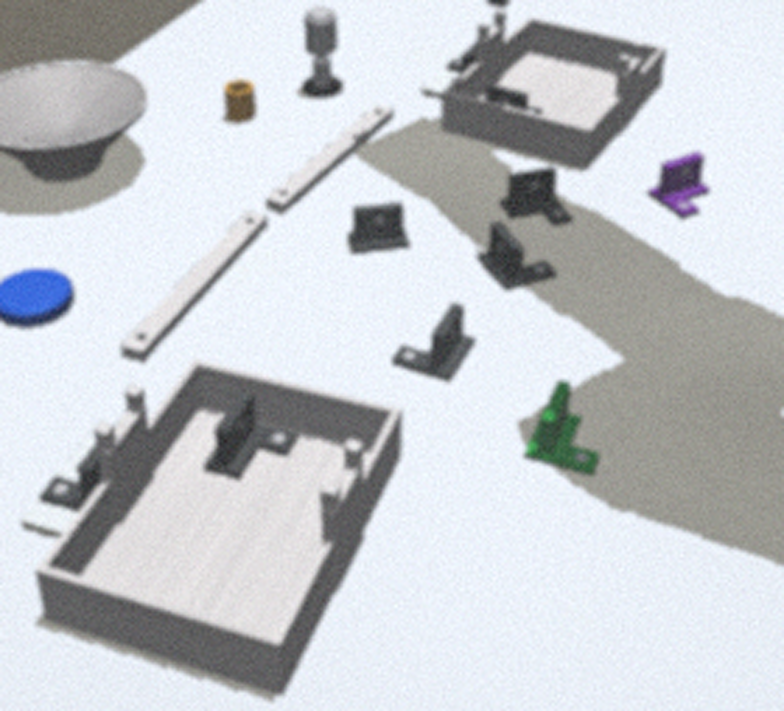

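A stands in the -y bin at (600,145), and C stands in the +y bin. Next is F at (490,208), right-hand, for the +y bin.

>>> carry_out:
  increments: [0, 0, 40, -20, -8, 0, 0, 80, -50, -16, 0, 10, 120, -80, -25, 0, 30, 130, -90, -33, 0, 51, 130, -90, -42, 0, 51, 130, -90, -48, 0, 51, 130, -90, -48, 0, 51, 130, -90, -48]

```text
clock: 11.0
tcp_pos: [433.3, -113.1, 108.4]
eef_rot: [0.659, -0.255, 0.66, 0.256]
wrist_force: [0.8, 0.5, 0.5]
gripper_width: 42.4
```

```bash
python3 - <<'E'
from go import *
st(); to(434.7,-113.3,33,-47.6)
E
```

```text
t 11.0 tcp [ 433.3 -113.1  108.4] jaw 132.4 down [-0.002  0.    -1.   ] q [-15.   8. -35.  46.   0. -57.] w 42.4 F [0.8 0.5 0.5]
shift [75.4 -1.2  1. ] turn/q6 options [(np.float64(-0.0), -57), (np.float64(180.0), 123)] rows>= 2
```

>>> carry_out:
  increments: [0, 30, -1, 1, 0, 0, 60, -1, 1, 0, 0, 75, -1, 1, 0, 0, 75, -1, 1, 0, -1, 75, -1, 1, 0, -1, 75, -1, 1, 0, -1, 75, -1, 1, 0, -1, 75, -1, 1, 0]

```text
clock: 11.8
tcp_pos: [436.6, -113.7, 35.4]
eef_rot: [0.66, -0.257, 0.658, 0.256]
wrist_force: [-0.6, -0.3, 7.3]
gripper_width: 8.8
```

>>> carry_out:
  increments: [-1, 0, 0, 0, 0, -1, 0, 0, 0, 0, -1, -40, 0, 0, 0, -1, -85, 0, 0, 0, -1, -127, 0, 0, 0]

```text
clock: 12.3
tcp_pos: [434.9, -113.2, 163.0]
eef_rot: [0.659, -0.256, 0.659, 0.256]
wrist_force: [1.1, -0.7, -1.7]
gripper_width: 8.9
```

```bash
python3 - <<'E'
from go import *
st(); slot('R',-28,-60,160,0);slot('R',-28,-60,160,90);slot('R',-28,60,160,0);slot('R',-28,60,160,90)
E
```

```text
t 12.3 tcp [ 434.9 -113.2  163. ] jaw 132.5 down [-0.  0. -1.] q [-15.   5. -31.  54.  -0. -57.] w 8.9 F [ 1.1 -0.7 -1.7]
slot 462.6 283.3
shift [  3.  273.5 288.4] turn/q6 options [(np.float64(38.0), 27), (np.float64(-142.0), -153)] rows>= 8
slot 462.6 283.3
shift [  3.  273.5 288.4] turn/q6 options [(np.float64(-52.0), -63), (np.float64(128.0), 117)] rows>= 8
slot 453.2 402.9
shift [  3.  368.  362.3] turn/q6 options [(np.float64(38.0), 37), (np.float64(-142.0), -143)] rows>= 11
slot 453.2 402.9
shift [  3.  368.  362.3] turn/q6 options [(np.float64(-52.0), -53), (np.float64(128.0), 127)] rows>= 11
```

```bash
python3 - <<'E'
from go import *
slot('R',28,60,160,0)
E
```

```text
slot 509.0 407.3
shift [  3.  333.5 406.5] turn/q6 options [(np.float64(38.0), 34), (np.float64(-142.0), -146)] rows>= 11
```

>>> carry_out:
  increments: [-1, 2, 29, 35, 4, -1, 2, 58, 70, 8, -1, 2, 87, 105, 13, -1, 2, 116, 141, 18, -1, 2, 145, 176, 23, -1, 2, 174, 211, 28, -1, 2, 203, 247, 33, -1, 2, 232, 282, 38]

```text
clock: 13.1
tcp_pos: [486.2, 250.3, 159.5]
eef_rot: [0.707, -0.027, 0.706, 0.027]
wrist_force: [1.9, -0.3, -0.8]
gripper_width: 9.0
```

```bash
python3 - <<'E'
from go import *
st();slot('R',28,60,42,0)
E
```

```text
t 13.1 tcp [486.2 250.3 159.5] jaw 94.3 down [ 0.001  0.    -1.   ] q [ 27.  15. -19.  56.  -0.  23.] w 9.0 F [ 1.9 -0.3 -0.8]
slot 509.0 407.3
shift [117.6 154.8  34.6] turn/q6 options [(np.float64(-0.2), 34), (np.float64(-180.2), -146)] rows>= 4
```

>>> carry_out:
  increments: [-1, 0, 45, 10, 0, -1, 0, 90, 20, 0, -1, 0, 135, 30, 0, -1, 0, 155, 35, 0, -1, 45, 155, 35, 0, -1, 90, 155, 35, 0, -1, 118, 155, 35, 0, -1, 118, 155, 35, 0]

```text
clock: 13.9
tcp_pos: [507.9, 404.9, 39.3]
eef_rot: [0.706, -0.029, 0.707, 0.027]
wrist_force: [0.4, 0.7, -0.7]
gripper_width: 9.0
```

>>> carry_out:
  increments: [-0.3, 0, 0, 0, 0, -0.3, 0, 0, 0, 0, -0.3, 0, 0, 0, 0, -0.3, 0, 0, 0, 0, -0.3, -45, 0, 0, 0, -0.3, -90, 0, 0, 0, -0.1, -120, 0, 0, 0, -0.1, -120, 0, 0, 0]

```text
clock: 14.7
tcp_pos: [511.6, 407.7, 167.3]
eef_rot: [0.709, -0.026, 0.704, 0.03]
wrist_force: [0.4, 0.3, -0.9]
gripper_width: 38.6
```

```bash
python3 - <<'E'
from look import *
st(); look("k3",dict(B=('L',539,-3,-145),E=('L',422,-7.6,138),D=('R',423.9,120.5,90.8)))
to(539.3,-2.9,125,-55); to(422,-7.6,125,48)
E
```

```text
t 14.7 tcp [511.6 407.7 167.3] jaw 94.5 down [ 0.007  0.006 -1.   ] q [39. 26. -3. 61.  0. 34.] w 38.6 F [ 0.4  0.3 -0.9]
B [539.3  -2.9] -145.0 0.053
E [422.1  -7.6] 138.2 0.06
D [423.9 120.5] 90.8 0.049
shift [  36.8 -410.    -2.6] turn/q6 options [(np.float64(-30.5), -35), (np.float64(149.5), 145)] rows>= 9
shift [  36.6 -405.4 -119.9] turn/q6 options [(np.float64(46.5), 41), (np.float64(-133.5), -139)] rows>= 9
```

View pics/k3t.png

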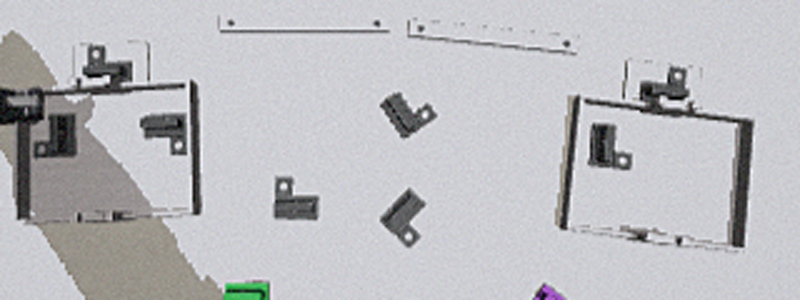

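View pics/k3s.png

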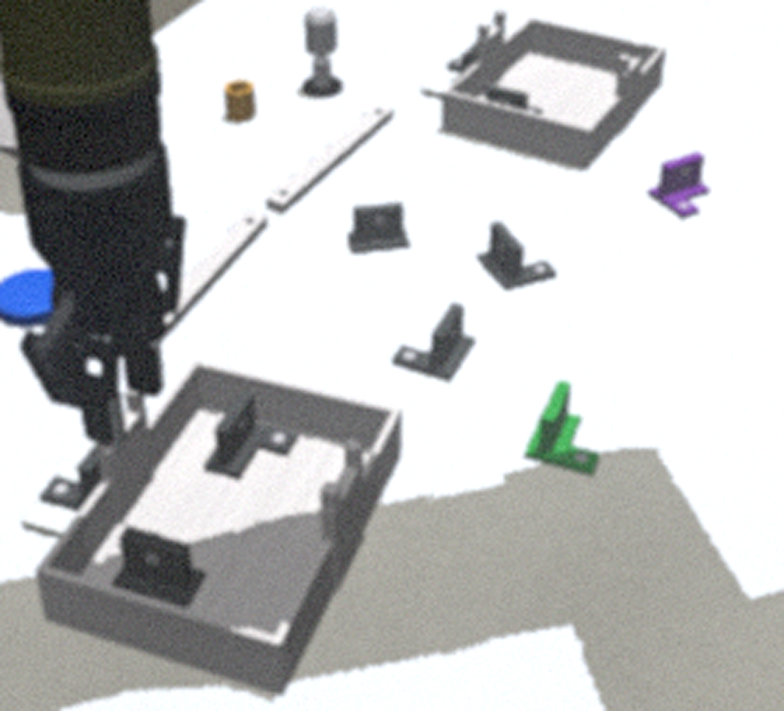

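F stands in the +y bin at (62,135). Next is B at (407,115), left-hand.

>>> carry_out:
  increments: [0, 0, -45, 0, -5, 0, 0, -90, 0, -10, 0, 0, -135, 0, -15, 0, 0, -180, 0, -20, 0, 0, -225, 0, -25, 0, 0, -270, 0, -30, 0, 10, -315, 0, -30, 0, 20, -360, -2, -30]

```text
clock: 15.6
tcp_pos: [534.5, 44.7, 139.7]
eef_rot: [0.675, -0.21, 0.676, 0.21]
wrist_force: [0.8, -0.2, -0.5]
gripper_width: 42.8
```

```bash
python3 - <<'E'
from go import *
st(); to(539.3,-2.9,34,-55)
E
```

```text
t 15.6 tcp [534.5  44.7 139.7] jaw 124.5 down [-0.001 -0.    -1.   ] q [  5.  15. -21.  53.  -0. -30.] w 42.8 F [ 0.8 -0.2 -0.5]
shift [105.7 -42.  -22.9] turn/q6 options [(np.float64(-0.5), -35), (np.float64(179.5), 145)] rows>= 3
```

>>> carry_out:
  increments: [0, 0, -40, -22, 0, 0, 30, -42, -23, 0, 0, 70, -42, -23, 0, 0, 100, -42, -23, 0, 0, 106, -42, -23, 0, 0, 106, -42, -23, 0, -1, 106, -42, -23, 0, -1, 106, -42, -23, 0]

```text
clock: 16.4
tcp_pos: [541.6, -0.9, 36.8]
eef_rot: [0.676, -0.21, 0.674, 0.21]
wrist_force: [0.6, -0.4, 1.6]
gripper_width: 14.1
```

>>> carry_out:
  increments: [-1, 0, 0, 0, 0, -1, 0, 0, 0, 0, -1, 0, 0, 0, 0, -1, 0, 0, 0, 0, -1, -30, 0, 0, 0, -1, -75, 0, 0, 0, -1, -115, 0, 0, 0, -1, -127, 0, 0, 0]

```text
clock: 17.2
tcp_pos: [542.9, -1.0, 167.2]
eef_rot: [0.678, -0.211, 0.673, 0.209]
wrist_force: [0.9, 0.1, 0.1]
gripper_width: 9.0
```

```bash
python3 - <<'E'
from go import *
st(); slot('L',28,-60,160,0)
E
```

```text
t 17.2 tcp [542.9  -1.  167.2] jaw 124.5 down [ 0.007  0.    -1.   ] q [ -0.  14. -19.  56.   0. -35.] w 9.0 F [0.9 0.1 0.1]
slot 498.3 -372.0
shift [   6.9 -280.3 -247.1] turn/q6 options [(np.float64(40.3), -31), (np.float64(220.3), 149)] rows>= 8
```

>>> carry_out:
  increments: [-1, 4, -33, -29, 5, -1, 7, -66, -58, 10, -1, 7, -99, -87, 15, -1, 7, -132, -116, 20, -1, 7, -165, -145, 25, -1, 7, -198, -175, 30, -1, 7, -231, -204, 35, -1, 7, -264, -233, 40]

```text
clock: 18.0
tcp_pos: [497.1, -352.1, 154.7]
eef_rot: [0.706, 0.035, 0.706, -0.035]
wrist_force: [0.3, 0.2, -0.5]
gripper_width: 9.0
```

```bash
python3 - <<'E'
from go import *
st(); slot('L',28,-60,43,0)
E
```

```text
t 18.0 tcp [ 497.1 -352.1  154.7] jaw 84.3 down [-0.001  0.001 -1.   ] q [-35.  22. -10.  58.   0. -30.] w 9.0 F [ 0.3  0.2 -0.5]
slot 498.3 -372.0
shift [111.6 -19.7   3.2] turn/q6 options [(np.float64(0.1), -31), (np.float64(180.1), 149)] rows>= 3
```

>>> carry_out:
  increments: [-1, 0, -20, 3, 0, -1, 30, -20, 3, 0, -1, 70, -20, 3, 0, -1, 100, -20, 3, 0, -1, 112, -20, 3, 0, -1, 112, -20, 3, 0, -0.3, 112, -20, 3, 0, -0.3, 112, -20, 3, 0]

```text
clock: 18.8
tcp_pos: [499.6, -371.1, 43.8]
eef_rot: [0.707, 0.033, 0.706, -0.034]
wrist_force: [0.1, -0.9, 0.4]
gripper_width: 30.0
```

>>> carry_out:
  increments: [-0.3, 0, 0, 0, 0, -0.3, 0, 0, 0, 0, -0.3, -40, 0, 0, 0, -0.3, -85, 0, 0, 0, -0.1, -120, 0, 0, 0, -0.1, -120, 0, 0, 0]

```text
clock: 19.4
tcp_pos: [502.1, -373.1, 169.5]
eef_rot: [0.709, 0.032, 0.703, -0.036]
wrist_force: [-0.5, -1.3, 0.2]
gripper_width: 38.6
```

```bash
python3 - <<'E'
from look import *
st(); look("k4",dict(E=('L',422,-7.6,138),D=('R',423.9,120.5,90.8)))
to(423.9,120.5,125,0.8)
E
```

```text
t 19.4 tcp [ 502.1 -373.1  169.5] jaw 84.5 down [ 0.008 -0.006 -1.   ] q [-37.  23.  -7.  60.  -0. -31.] w 38.6 F [-0.5 -1.3  0.2]
E [421.7  -7.5] 138.0 0.061
D [423.9 120.5] 90.8 0.048
shift [  38.4  482.4 -122.4] turn/q6 options [(np.float64(83.7), 105), (np.float64(-96.3), -75)] rows>= 10
```

View pics/k4t.png

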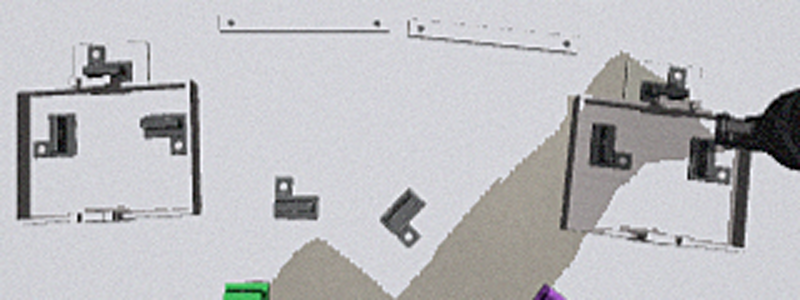

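View pics/k4s.png

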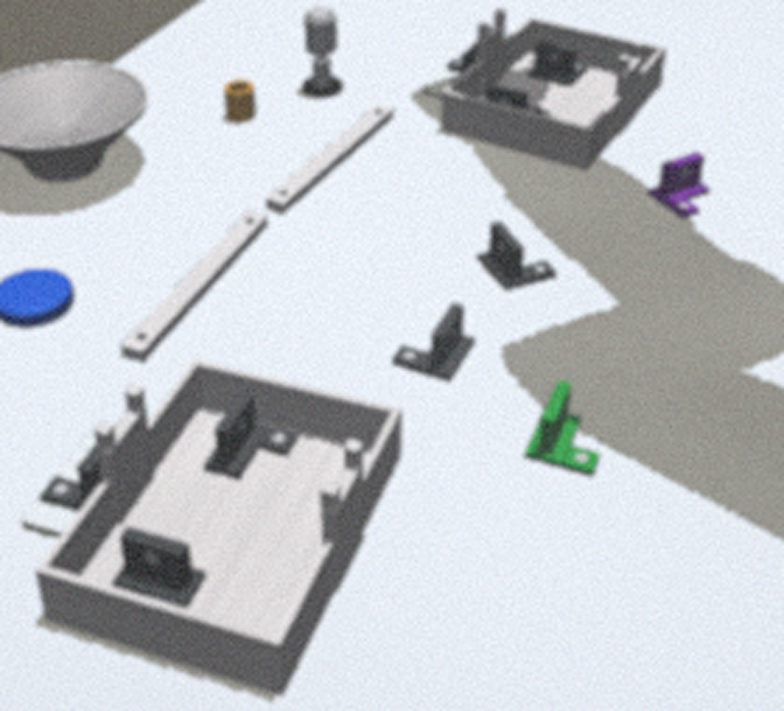

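>>> carry_out:
  increments: [0, 0, 40, -10, 8, 0, 0, 80, -20, 16, 0, 0, 120, -31, 24, 0, 0, 160, -41, 33, 0, 0, 200, -51, 41, 0, 0, 245, -62, 50, 0, 0, 290, -74, 58, 0, 0, 335, -85, 67]

```text
clock: 20.3
tcp_pos: [446.1, -36.4, 161.6]
eef_rot: [0.579, 0.404, 0.581, -0.405]
wrist_force: [1.1, 0.2, 0.2]
gripper_width: 42.8
```

```bash
python3 - <<'E'
from go import *
st(); to(423.9,120.5,35,.8)
E
```

```text
t 20.3 tcp [446.1 -36.4 161.6] jaw 20.2 down [-0.003  0.    -1.   ] q [ -5.   5. -31.  54.   0.  65.] w 42.8 F [1.1 0.2 0.2]
shift [ 126.7   33.7 -154.7] turn/q6 options [(np.float64(19.4), 105), (np.float64(-160.6), -75)] rows>= 5
```

>>> carry_out:
  increments: [0, 0, 9, -42, 8, 0, 0, 18, -84, 16, 0, 10, 27, -126, 19, 0, 40, 34, -155, 19, 0, 80, 34, -155, 19, 0, 115, 34, -155, 19, 0, 127, 34, -155, 19, 0, 127, 34, -155, 19]

```text
clock: 21.1
tcp_pos: [421.8, 118.2, 33.0]
eef_rot: [0.505, 0.491, 0.508, -0.495]
wrist_force: [-0.4, -0.1, -0.0]
gripper_width: 42.8
```

>>> carry_out:
  increments: [-1, 0, 0, 0, 0, -1, 0, 0, 0, 0, -1, 0, 0, 0, 0, -1, 0, 0, 0, 0, -1, 0, 0, 0, 0, -1, -30, 0, 0, 0, -1, -75, 0, 0, 0, -1, -115, 0, 0, 0]

```text
clock: 21.9
tcp_pos: [424.8, 118.8, 152.6]
eef_rot: [0.506, 0.493, 0.507, -0.494]
wrist_force: [1.8, 1.4, -1.4]
gripper_width: 8.7
```

```bash
python3 - <<'E'
from go import *
st(); slot('R',-28,60,160,0)
E
```

```text
t 21.9 tcp [424.8 118.8 152.6] jaw 1.5 down [-0.001 -0.    -1.   ] q [ 16.   5. -33.  52.   0. 104.] w 8.7 F [ 1.8  1.4 -1.4]
slot 453.2 402.9
shift [  -7.5   36.  -283.2] turn/q6 options [(np.float64(-93.0), 37), (np.float64(-273.0), -143)] rows>= 11
```

>>> carry_out:
  increments: [-1, -7, 4, -26, -8, -1, -7, 8, -55, -16, -1, -7, 12, -90, -25, -1, -7, 16, -125, -33, -1, -7, 21, -160, -42, -1, -7, 25, -195, -50, -1, -7, 30, -230, -59, -1, -7, 34, -265, -67]

```text
clock: 22.7
tcp_pos: [452.1, 386.1, 158.0]
eef_rot: [0.695, 0.129, 0.695, -0.13]
wrist_force: [0.7, 0.1, -0.9]
gripper_width: 8.8
```

```bash
python3 - <<'E'
from go import *
st(); slot('R',-28,60,42,0)
E
```

```text
t 22.7 tcp [452.1 386.1 158. ] jaw 68.9 down [-0. -0. -1.] q [ 41.  20. -12.  58.  -0.  62.] w 8.8 F [ 0.7  0.1 -0.9]
slot 453.2 402.9
shift [116.   16.1  -5.1] turn/q6 options [(np.float64(-25.6), 37), (np.float64(-205.6), -143)] rows>= 3
```

>>> carry_out:
  increments: [-1, 0, 16, -5, -8, -1, 0, 16, -5, -17, -1, 30, 16, -5, -25, -1, 70, 16, -5, -26, -1, 105, 16, -5, -26, -1, 116, 16, -5, -26, -1, 116, 16, -5, -26, -0.3, 116, 16, -5, -26]

```text
clock: 23.5
tcp_pos: [453.7, 401.7, 42.9]
eef_rot: [0.707, -0.028, 0.706, 0.028]
wrist_force: [0.1, 0.9, 0.2]
gripper_width: 22.2
```

>>> carry_out:
  increments: [-0.3, 0, 0, 0, 0, -0.3, 0, 0, 0, 0, -0.3, 0, 0, 0, 0, -0.3, -40, 0, 0, 0, -0.3, -85, 0, 0, 0, -0.1, -120, 0, 0, 0, -0.1, -120, 0, 0, 0]

```text
clock: 24.2
tcp_pos: [456.4, 404.0, 168.2]
eef_rot: [0.709, -0.026, 0.704, 0.03]
wrist_force: [0.7, 1.1, -0.2]
gripper_width: 38.6
```

```bash
python3 - <<'E'
from look import *
st(); look("k5",dict(E=('L',422,-7.6,138)))
to(422,-7.6,125,48)
E
```

```text
t 24.2 tcp [456.4 404.  168.2] jaw 94.5 down [ 0.007  0.006 -1.   ] q [ 42.  21. -10.  59.   0.  37.] w 38.6 F [ 0.7  1.1 -0.2]
E [422.1  -7.6] 138.2 0.058
shift [  37.5 -405.9  -64.5] turn/q6 options [(np.float64(46.5), 41), (np.float64(-133.5), -139)] rows>= 9
```

View pics/k5t.png

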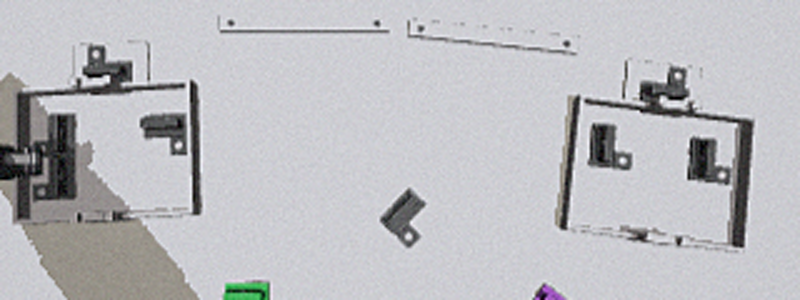

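View pics/k5s.png

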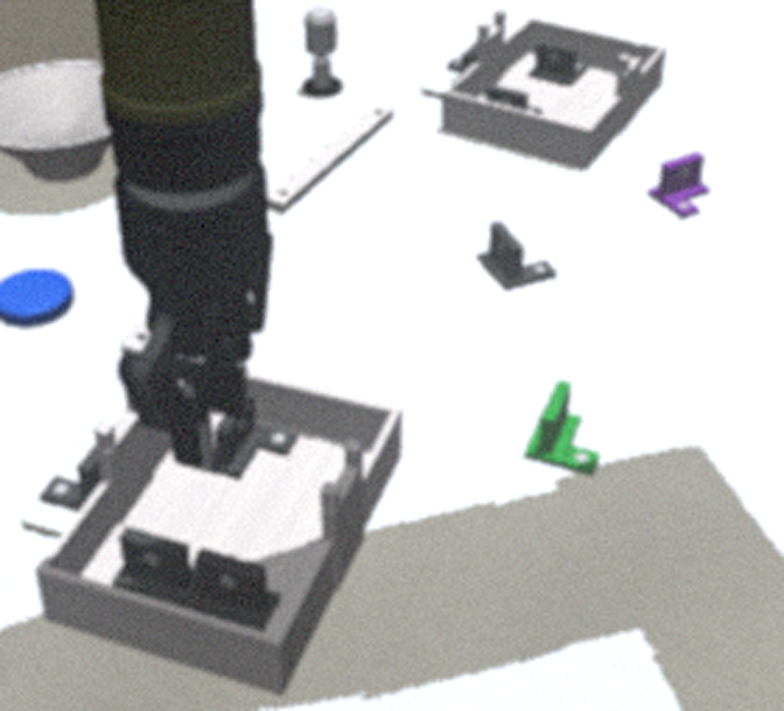

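D is in. The last bracket is E at (403,215), left-hand.

>>> carry_out:
  increments: [0, 0, -45, -7, 6, 0, 0, -90, -14, 12, 0, 0, -135, -21, 18, 0, 0, -180, -28, 24, 0, 0, -225, -36, 30, 0, 0, -270, -43, 36, 0, 10, -315, -50, 42, 0, 20, -360, -57, 46]

```text
clock: 25.1
tcp_pos: [423.7, 36.5, 140.7]
eef_rot: [0.66, 0.251, 0.661, -0.252]
wrist_force: [1.5, 0.0, 0.1]
gripper_width: 42.7
```

```bash
python3 - <<'E'
from go import *
st(); to(422,-7.6,34.5,48)
E
```

```text
t 25.1 tcp [423.7  36.5 140.7] jaw 48.4 down [-0.002 -0.    -1.   ] q [  5.   4. -35.  51.  -0.  47.] w 42.7 F [1.5 0.  0.1]
shift [106.2 -34.   28.1] turn/q6 options [(np.float64(0.4), 41), (np.float64(-179.6), -139)] rows>= 3
```

>>> carry_out:
  increments: [0, 0, -30, 25, 0, 0, 30, -34, 28, 0, 0, 70, -34, 28, 0, 0, 100, -34, 28, 0, 0, 106, -34, 28, 0, 0, 106, -34, 28, 0, -1, 106, -34, 28, 0, -1, 106, -34, 28, 0]

```text
clock: 25.9
tcp_pos: [424.9, -5.8, 37.5]
eef_rot: [0.662, 0.25, 0.661, -0.25]
wrist_force: [-1.1, -1.1, -0.4]
gripper_width: 14.3
```

>>> carry_out:
  increments: [-1, 0, 0, 0, 0, -1, 0, 0, 0, 0, -1, 0, 0, 0, 0, -1, 0, 0, 0, 0, -1, -30, 0, 0, 0, -1, -75, 0, 0, 0, -1, -115, 0, 0, 0, -1, -127, 0, 0, 0]

```text
clock: 26.7
tcp_pos: [426.4, -5.8, 167.9]
eef_rot: [0.664, 0.251, 0.659, -0.249]
wrist_force: [0.6, 0.3, -1.4]
gripper_width: 8.8
```

```bash
python3 - <<'E'
from go import *
st(); slot('L',-28,-60,160,0);slot('L',-28,60,160,0)
E
```

```text
t 26.7 tcp [426.4  -5.8 167.9] jaw 48.6 down [ 0.007 -0.    -1.   ] q [ -1.   2. -33.  54.   0.  41.] w 8.8 F [ 0.6  0.3 -1.4]
slot 442.6 -366.4
shift [   8.  -259.6  250.8] turn/q6 options [(np.float64(-35.6), -34), (np.float64(144.4), 146)] rows>= 8
slot 454.7 -247.0
shift [   8.1 -162.1  180.8] turn/q6 options [(np.float64(-35.6), -23), (np.float64(144.4), 157)] rows>= 5
```

>>> carry_out:
  increments: [-1, 4, -25, 28, -6, -1, 8, -55, 61, -12, -1, 8, -85, 95, -19, -1, 8, -115, 128, -26, -1, 8, -145, 162, -33, -1, 8, -162, 181, -36, -1, 8, -162, 181, -36, -1, 8, -162, 181, -36]

```text
clock: 27.5
tcp_pos: [451.5, -247.0, 154.7]
eef_rot: [0.706, 0.035, 0.707, -0.034]
wrist_force: [-0.4, 0.3, -0.5]
gripper_width: 8.9
```

```bash
python3 - <<'E'
from go import *
st(); slot('L',-28,60,44,0)
E
```

```text
t 27.5 tcp [ 451.5 -247.   154.7] jaw 84.4 down [-0.001  0.001 -1.   ] q [-29.  13. -23.  54.   0. -23.] w 8.9 F [-0.4  0.3 -0.5]
slot 454.7 -247.0
shift [110.7   0.2   3.3] turn/q6 options [(np.float64(0.2), -23), (np.float64(180.2), 157)] rows>= 3
```

>>> carry_out:
  increments: [-1, 30, 0, 2, 0, -1, 70, 0, 2, 0, -1, 100, 0, 2, 0, -1, 111, 0, 2, 0, -1, 111, 0, 2, 0, -0.3, 111, 0, 2, 0, -0.3, 111, 0, 2, 0, -0.3, 111, 0, 2, 0]

```text
clock: 28.3
tcp_pos: [454.8, -247.3, 45.0]
eef_rot: [0.707, 0.033, 0.706, -0.034]
wrist_force: [0.3, -0.8, -0.2]
gripper_width: 29.7
```

>>> carry_out:
  increments: [-0.3, 0, 0, 0, 0, -0.3, -40, 0, 0, 0, -0.3, -85, 0, 0, 0, 0, -120, 0, 0, 0, 0, -120, 0, 0, 0]

```text
clock: 28.8
tcp_pos: [457.3, -249.1, 169.7]
eef_rot: [0.709, 0.032, 0.703, -0.035]
wrist_force: [0.5, 0.3, 0.8]
gripper_width: 42.6
```

```bash
python3 - <<'E'
from look import *
st(); look("k6",{})
c=ctrl.capture("top"); crop(c,180,155,340,190,5,"pics/bars.png",1.3)
s=ctrl.capture("side"); crop(s,150,160,270,260,6.5,"pics/barss.png",1.3)
E
```

```text
t 28.8 tcp [ 457.3 -249.1  169.7] jaw 84.5 down [ 0.008 -0.004 -1.   ] q [-29.  12. -22.  56.   0. -23.] w 42.6 F [0.5 0.3 0.8]
```

View pics/k6s.png

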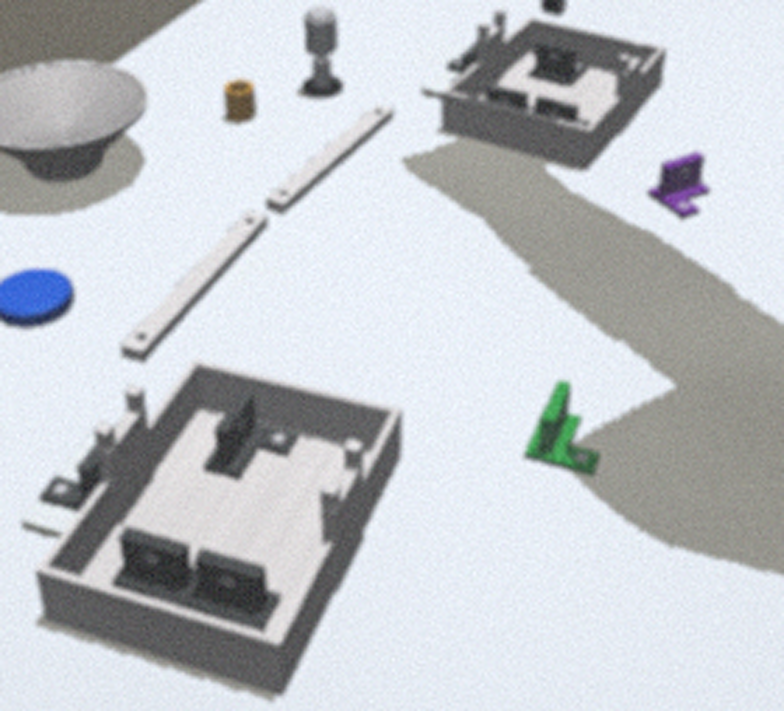

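View pics/k6t.png

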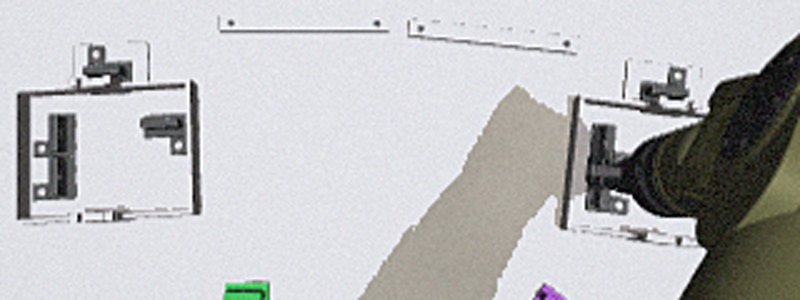

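View pics/bars.png

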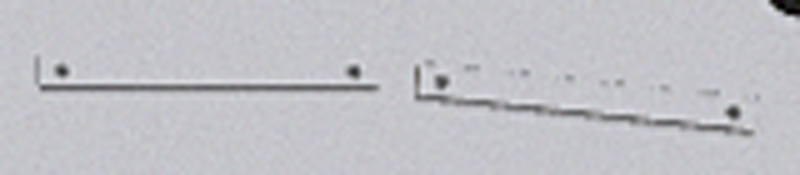

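View pics/barss.png

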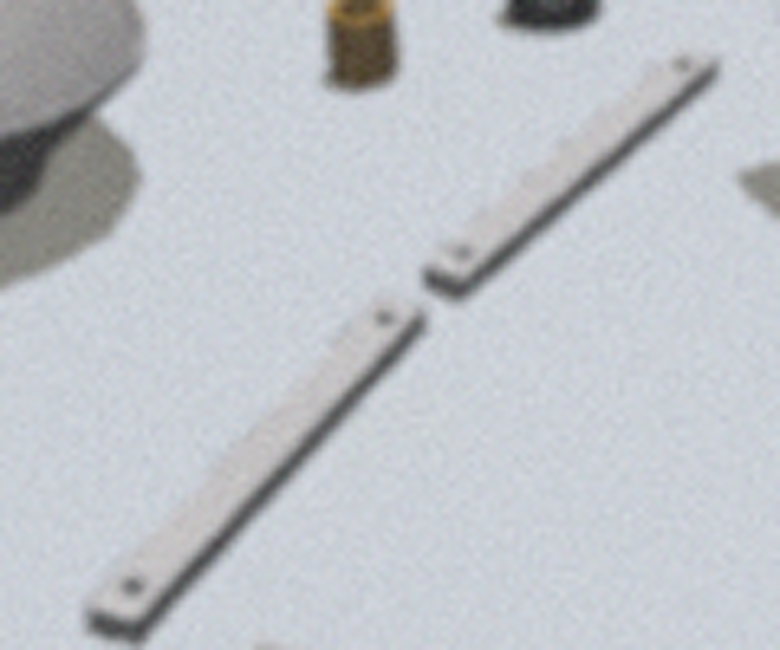

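All three left-hand brackets stand in the -y bin and all three right-hand ones in the +y bin. The bars show hole marks at crop (62,71)/(354,72) and (441,81)/(734,113).

```bash
python3 - <<'E'
from go import *
c=ctrl.capture("top"); s=ctrl.capture("side")
def r(uv,f,o): return (np.array(uv,float)+.5)/f-.5+np.array(o)
T=[[(62,71),(354,72)],[(441,81),(734,113)]]; S=[[(133,586),(385,317)],[(462,251),(684,62)]]
for t,q in zip(T,S):
    for cc,uv,f,o in((c,t,5,(180,155)),(s,q,6.5,(150,160))):
        p=back(cc,r(uv,f,o),12); d=p[1]-p[0]; print(p.mean(0).round(1),round(np.linalg.norm(d[:2]),1),'yaw',np.degrees(np.arctan2(d[1],d[0])).round(1))
to(640,-86,110,0); 
E
```

```text
[649.4 118.9  12. ] 180.0 yaw -88.9
[650.5 118.6  12. ] 180.6 yaw -88.8
[ 638.8 -114.7   12. ] 180.7 yaw -95.0
[ 640.4 -116.9   12. ] 181.4 yaw -94.8
shift [ 52.5 177.7 170.9] turn/q6 options [(np.float64(84.5), 82), (np.float64(-95.5), -98)] rows>= 10
```

Bar 2 is centred at about (639.5,-115.8) with yaw 85°. Bar 1 is at about (650,118.8) with yaw 91°. Both views agree within 2 mm. I pick bar 2 for the -y bin.

```bash
python3 - <<'E'
from go import *
st();to(639.5,-115.8,110,-5)
E
```

```text
t 29.1 tcp [ 453.1 -246.7  162.7] jaw 84.5 down [-0.002  0.001 -1.   ] q [-29.  12. -22.  55.   0. -23.] w 42.7 F [0.7 0.3 0.8]
shift [ 52.5 148.  173.2] turn/q6 options [(np.float64(89.5), 85), (np.float64(-90.5), -95)] rows>= 11
```

>>> carry_out:
  increments: [0, 0, 20, 20, 8, 0, 0, 40, 45, 17, 0, 0, 65, 75, 25, 0, 10, 90, 105, 34, 0, 20, 115, 135, 42, 0, 30, 140, 165, 51, 0, 45, 148, 173, 59, 0, 52, 148, 173, 68]

```text
clock: 29.9
tcp_pos: [640.5, -114.3, 108.9]
eef_rot: [0.566, 0.421, 0.569, -0.422]
wrist_force: [-0.6, -0.1, -0.2]
gripper_width: 42.6
```

```bash
python3 - <<'E'
from go import *
st();to(639.5,-115.8,60,-5)
E
```

```text
t 29.9 tcp [ 640.5 -114.3  108.9] jaw 16.7 down [-0.003  0.001 -1.   ] q [-10.  28.  -7.  55.   0.  63.] w 42.6 F [-0.6 -0.1 -0.2]
shift [48.9 -1.3  1.2] turn/q6 options [(np.float64(21.7), 85), (np.float64(-158.3), -95)] rows>= 3
```

>>> carry_out:
  increments: [0, 0, -1, 1, 8, 0, 15, -1, 1, 17, 0, 35, -1, 1, 22, 0, 49, -1, 1, 22, 0, 49, -1, 1, 22, 0, 49, -1, 1, 22]

```text
clock: 30.5
tcp_pos: [639.2, -117.6, 62.6]
eef_rot: [-0.477, -0.521, -0.478, 0.522]
wrist_force: [0.2, -0.1, -0.1]
gripper_width: 42.8
```

```bash
python3 - <<'E'
from go import *
st();to(639.5,-115.8,26,-5)
E
```

```text
t 30.5 tcp [ 639.2 -117.6   62.6] jaw -5.0 down [-0.002  0.    -1.   ] q [-10.  31. -10.  50.  -0.  85.] w 42.8 F [ 0.2 -0.1 -0.1]
shift [36.6  0.2 -1.8] turn/q6 options [(np.float64(0.0), 85), (np.float64(-180.0), -95)] rows>= 1
```

>>> carry_out:
  increments: [0, 15, 0, -2, 0, 0, 28, 0, -2, 0, 0, 35, 0, -2, 0, 0, 35, 0, -2, 0, -0.4, 35, 0, -2, 0, -0.4, 35, 0, -2, 0]
  force: 90

```text
clock: 31.1
tcp_pos: [640.3, -115.7, 28.7]
eef_rot: [0.478, 0.522, 0.477, -0.521]
wrist_force: [-0.9, 1.1, 0.6]
gripper_width: 25.6
```

>>> carry_out:
  increments: [-1, 0, 0, 0, 0, -1, 0, 0, 0, 0, -1, 0, 0, 0, 0, -1, 0, 0, 0, 0, -1, 0, 0, 0, 0]

```text
clock: 31.6
tcp_pos: [640.5, -115.8, 29.2]
eef_rot: [0.478, 0.522, 0.477, -0.521]
wrist_force: [-1.0, 0.3, 6.3]
gripper_width: 16.6
```

```bash
python3 - <<'E'
from go import *
st()
s=ctrl.capture("side"); u,v=proj(s,[640,-115,30])[0].astype(int); crop(s,u-50,v-45,u+50,v+30,7,"pics/g2.png",1.5)
E
```

```text
t 31.6 tcp [ 640.5 -115.8   29.2] jaw -5.1 down [ 0.001 -0.    -1.   ] q [-10.  33. -11.  46.   0.  85.] w 16.6 F [-1.   0.3  6.3]
```

View pics/g2.png

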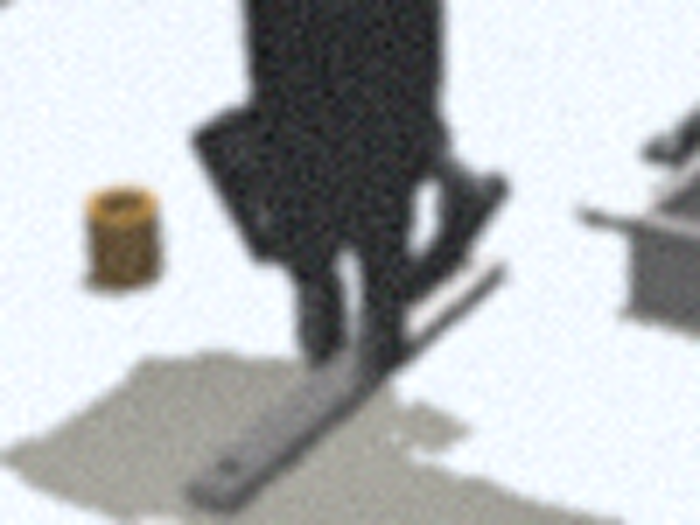

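The pads sit high on the bar (TCP 29, width 16.6 against 20). I'll reopen, go 5 mm lower and grip again.

>>> carry_out:
  increments: [-0.3, 0, 0, 0, 0, -0.3, 0, 0, 0, 0, -0.3, 3, 0, 0, 0, -0.3, 5, 0, 0, 0, -0.3, 5, 0, 0, 0, -1, 5, 0, 0, 0, -1, 5, 0, 0, 0, -1, 5, 0, 0, 0]
  force: 60

```text
clock: 32.45
tcp_pos: [639.9, -115.6, 23.2]
eef_rot: [-0.477, -0.522, -0.477, 0.522]
wrist_force: [-0.1, 0.2, -0.4]
gripper_width: 18.3
```

>>> carry_out:
  increments: [-1, 0, 0, 0, 0, -1, 0, 0, 0, 0, -1, 0, 0, 0, 0]

```text
clock: 32.75
tcp_pos: [639.8, -115.6, 23.2]
eef_rot: [-0.477, -0.522, -0.477, 0.522]
wrist_force: [-0.5, 0.3, -1.3]
gripper_width: 17.8
```

```bash
python3 - <<'E'
from go import *
st()
E
```

```text
t 32.75 tcp [ 639.8 -115.6   23.2] jaw -5.1 down [-0.  0. -1.] q [-10.  33. -12.  45.   0.  85.] w 17.8 F [-0.5  0.3 -1.3]
```

>>> carry_out:
  increments: [-1, -15, 0, 0, 0, -1, -40, 0, 0, 0, -1, -75, 0, 0, 0, -1, -110, 0, 0, 0, -1, -137, 0, 0, 0, -1, -137, 0, 0, 0]

```text
clock: 33.35
tcp_pos: [642.9, -116.2, 166.2]
eef_rot: [0.48, 0.523, 0.475, -0.52]
wrist_force: [1.1, 0.3, -1.6]
gripper_width: 18.2
```

```bash
python3 - <<'E'
from go import *
st()
s=ctrl.capture("side"); u,v=proj(s,[640,-115,130])[0].astype(int); crop(s,u-60,v-45,u+60,v+40,6.5,"pics/g3.png",1.5)
c=ctrl.capture("top"); u,v=proj(c,[640,-115,130])[0].astype(int); crop(c,u-60,v-40,u+60,v+40,6.5,"pics/g3t.png",1.5)
slot('L',0,0,160,0)
E
```

```text
t 33.35 tcp [ 642.9 -116.2  166.2] jaw -5.1 down [ 0.009 -0.002 -1.   ] q [-10.  26.  -3.  61.  -0.  85.] w 18.2 F [ 1.1  0.3 -1.6]
slot 476.5 -309.5
shift [   1.  -146.1  207.5] turn/q6 options [(np.float64(-89.3), -27), (np.float64(90.7), 153)] rows>= 11
```

View pics/g3.png

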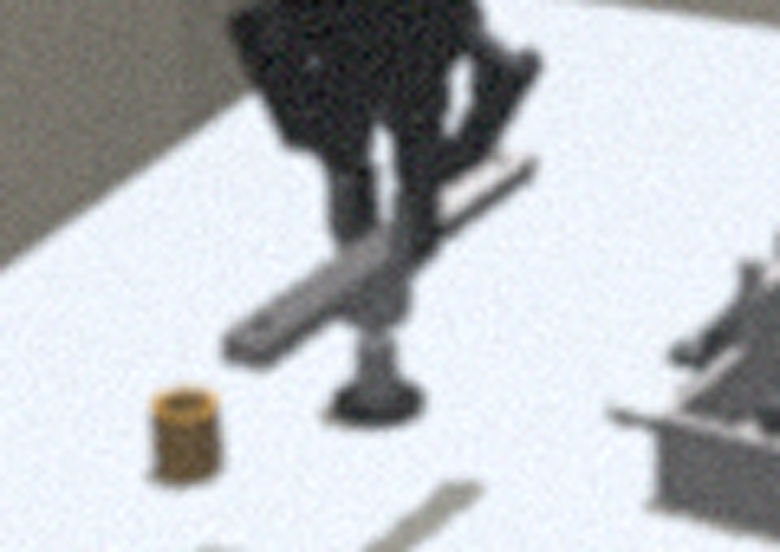

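View pics/g3t.png

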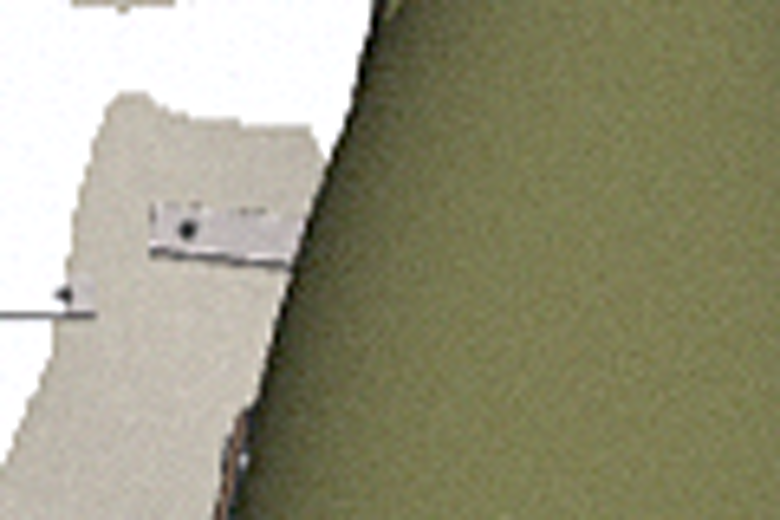

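>>> carry_out:
  increments: [-1, 0, -12, 18, -8, -1, 0, -26, 38, -16, -1, 0, -42, 60, -25, -1, 0, -58, 82, -33, -1, 0, -75, 105, -42, -1, 0, -91, 128, -50, -1, 0, -107, 151, -58, -1, 0, -124, 174, -66]

```text
clock: 34.25
tcp_pos: [499.0, -278.1, 158.3]
eef_rot: [0.684, 0.176, 0.686, -0.175]
wrist_force: [-0.3, 0.3, -1.8]
gripper_width: 18.4
```

```bash
python3 - <<'E'
from go import *
st();slot('L',0,0,150,0)
E
```

```text
t 34.25 tcp [ 499.  -278.1  158.3] jaw 61.3 down [-0.003  0.002 -1.   ] q [-29.  18. -15.  57.  -0.  -0.] w 18.4 F [-0.3  0.3 -1.8]
slot 476.5 -309.5
shift [  8.3 -38.3  -4.6] turn/q6 options [(np.float64(-22.9), -27), (np.float64(157.1), 153)] rows>= 3
```

>>> carry_out:
  increments: [-1, 0, -15, -2, -8, -1, 4, -30, -4, -16, -1, 8, -38, -5, -23, -1, 8, -38, -5, -23, -1, 8, -38, -5, -23, -1, 8, -38, -5, -23]

```text
clock: 34.85
tcp_pos: [478.2, -308.2, 151.7]
eef_rot: [0.706, 0.038, 0.706, -0.038]
wrist_force: [1.3, -0.2, -1.5]
gripper_width: 18.4
```

```bash
python3 - <<'E'
from go import *
st();slot('L',0,0,115,0)
s=ctrl.capture("side"); u,v=proj(s,[476,-309,110])[0].astype(int); crop(s,u-60,v-40,u+60,v+50,6.5,"pics/g4.png",1.5); print(u,v)
c=ctrl.capture("top"); u,v=proj(c,[476,-309,110])[0].astype(int); crop(c,u-55,v-45,u+55,v+45,6.5,"pics/g4t.png",1.5);print(u,v)
E
```

```text
t 34.85 tcp [ 478.2 -308.2  151.7] jaw 83.9 down [-0.001  0.001 -1.   ] q [-33.  18. -16.  56.   0. -27.] w 18.4 F [ 1.3 -0.2 -1.5]
slot 476.5 -309.5
shift [36.7 -1.5 -1.6] turn/q6 options [(np.float64(-0.3), -27), (np.float64(179.7), 153)] rows>= 1
319 133
371 226
```

View pics/g4.png

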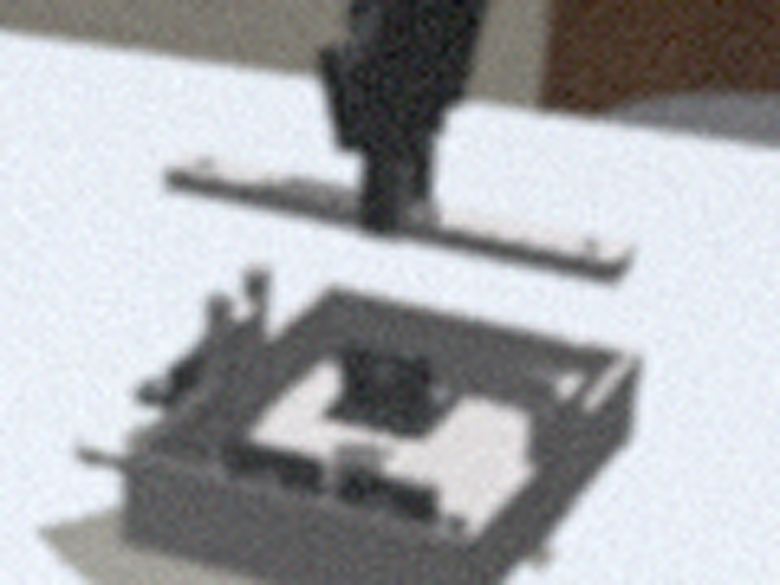

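View pics/g4t.png

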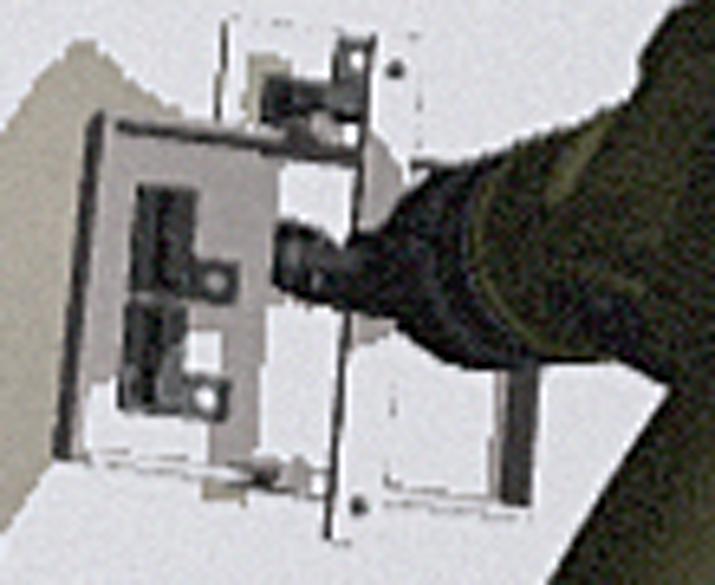

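```bash
cat > tri.py <<'E'
from go import *
def r(uv,f,o): return (np.array(uv,float)+.5)/f-.5+np.array(o)
def ray(c,uv):
    p=back(c,uv,0)[0]; e=cam(c)[1]; d=p-e; return e,d/np.linalg.norm(d)
def tri(c,uc,s,us):
    e1,d1=ray(c,uc); e2,d2=ray(s,us); A=np.c_[d1,-d2]; t=np.linalg.lstsq(A,e2-e1,rcond=None)[0]
    a=e1+d1*t[0]; b=e2+d2*t[1]; return (a+b)/2,np.linalg.norm(a-b)
def report(h,P):
    x,y,a=(dict(R=(485.8,345.3,4.5),L=(476.5,-309.5,-5.8)))[h]; ra=np.radians(a); m=(P[0]+P[1])/2; d=P[1]-P[0]
    if d[0]<0:d=-d
    q=m[:2]-[x,y]; print("bar centre",m.round(1),"bin frame",round(q[0]*np.cos(ra)+q[1]*np.sin(ra),1),round(-q[0]*np.sin(ra)+q[1]*np.cos(ra),1),"yaw rel",round(np.degrees(np.arctan2(d[1],d[0]))-a,1),"pitch",round(np.degrees(np.arctan2(d[2],np.hypot(d[0],d[1]))),2),"len",round(np.linalg.norm(d),1))
E
python3 - <<'E'
from tri import *
c=ctrl.capture("top"); s=ctrl.capture("side")
P=[]
for a,b in(((396,69),(205,162)),((358,505),(592,243))):
    p,e=tri(c,r(a,6.5,(316,181)),s,r(b,6.5,(259,93))); print(p.round(1),round(e,1)); P.append(p)
report('L',P); st(); slot('L',0,0,115,0)
E
```

```text
[ 569.4 -315.5  141.4] 0.4
[ 390.5 -296.6  141.8] 0.3
bar centre [ 479.9 -306.1  141.6] bin frame 3.1 3.8 yaw rel -0.2 pitch -0.11 len 179.9
t 35.05 tcp [ 478.5 -308.5  152.3] jaw 83.9 down [ 0. -0. -1.] q [-33.  18. -16.  56.   0. -27.] w 18.6 F [ 0.8  0.1 -1.3]
slot 476.5 -309.5
shift [37.3 -1.2 -1.9] turn/q6 options [(np.float64(-0.3), -27), (np.float64(179.7), 153)] rows>= 1
```

>>> carry_out:
  increments: [-1, 15, -3, -2.5, 0, -1, 37, -3, -2.5, 0, -1, 37, -3, -2.5, 0, -1, 37, -3, -2.5, 0]

```text
clock: 35.45
tcp_pos: [475.2, -311.2, 115.3]
eef_rot: [0.706, 0.038, 0.706, -0.037]
wrist_force: [0.9, -0.6, -1.8]
gripper_width: 18.3
```

```bash
python3 - <<'E'
from go import *
st();slot('L',0,0,95,0)
s=ctrl.capture("side");crop(s,259,93,379,183,6.5,"pics/g5.png",1.5)
c=ctrl.capture("top"); crop(c,316,181,426,271,6.5,"pics/g5t.png",1.5)
E
```

```text
t 35.45 tcp [ 475.2 -311.2  115.3] jaw 83.9 down [-0.001  0.001 -1.   ] q [-33.  20. -19.  51.   0. -27.] w 18.3 F [ 0.9 -0.6 -1.8]
slot 476.5 -309.5
shift [20.3  1.8  1.1] turn/q6 options [(np.float64(-0.3), -27), (np.float64(179.7), 153)] rows>= 1
```

View pics/g5.png

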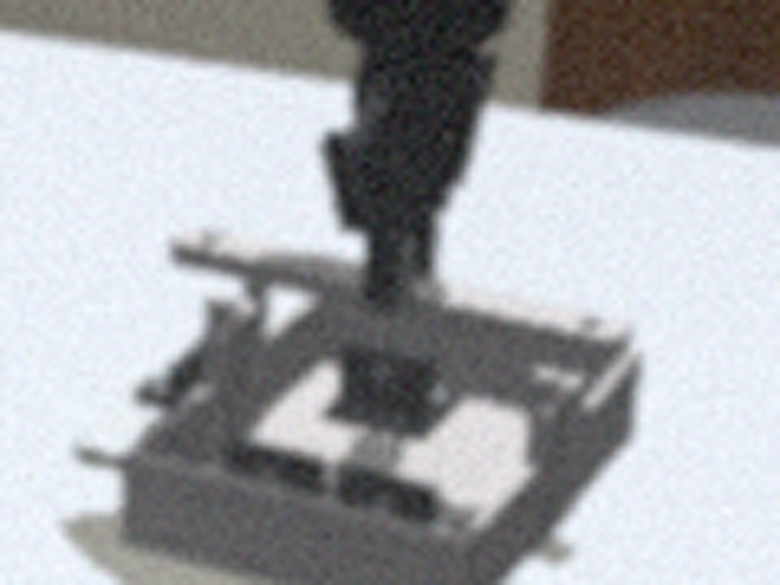

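View pics/g5t.png

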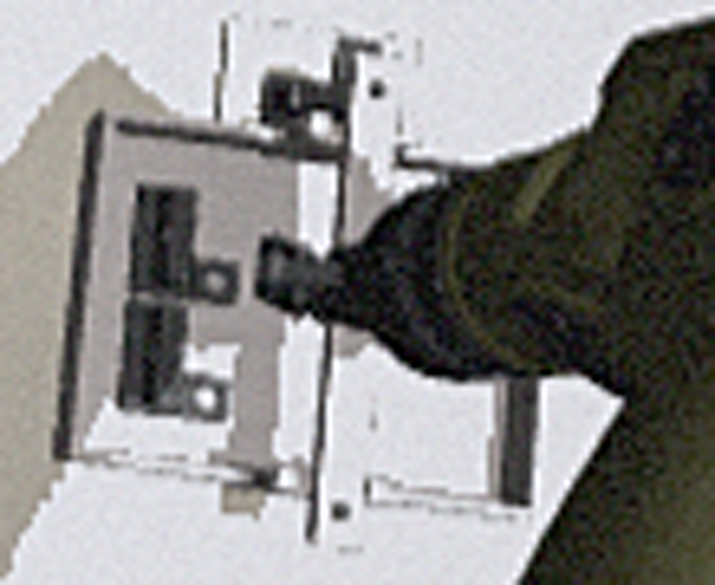

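```bash
python3 - <<'E'
from tri import *
c=ctrl.capture("top"); s=ctrl.capture("side")
P=[]
for a,b in(((377,89),(211,239)),((340,511),(592,325))):
    p,e=tri(c,r(a,6.5,(316,181)),s,r(b,6.5,(259,93))); print(p.round(1),round(e,1)); P.append(p)
report('L',P)
# expected notch cheek / seat pixel, crop coords
x,y,a=P_=(476.5,-309.5,np.radians(-5.8)); Rz=R.from_euler('z',a).as_matrix()
for bx in(-77.5,77.5):
    for by in (-24,-15,15,24):
        q=Rz@np.array([bx,by,86])+[x,y,0]; print(bx,by,((proj(s,q)[0]-[259,93]+.5)*6.5).round(0),((proj(c,q)[0]-[316,181]+.5)*6.5).round(0))
E
```

```text
[ 566.7 -319.4  103.4] 0.1
[ 387.4 -300.7  103.1] 0.1
bar centre [ 477.1 -310.1  103.3] bin frame 0.6 -0.5 yaw rel -0.2 pitch 0.12 len 180.4
-77.5 -24 [581. 335.] [387. 489.]
-77.5 -15 [574. 343.] [366. 487.]
-77.5 15 [549. 369.] [295. 478.]
-77.5 24 [541. 377.] [274. 475.]
77.5 -24 [259. 263.] [416. 132.]
77.5 -15 [250. 270.] [395. 129.]
77.5 15 [221. 294.] [326. 121.]
77.5 24 [212. 301.] [306. 118.]
```

The bar is centred within 1 mm of the bin frame. I lower it.

>>> carry_out:
  increments: [-1, 6, 0.5, -0.5, 0, -1, 12, 0.5, -0.5, 0, -1, 17, 0.5, -0.5, 0, -1, 20, 0.5, -0.5, 0, -1, 20, 0.5, -0.5, 0, -1, 20, 0.5, -0.5, 0]

```text
clock: 36.25
tcp_pos: [474.9, -311.0, 95.1]
eef_rot: [0.706, 0.037, 0.706, -0.037]
wrist_force: [0.2, -0.8, -1.7]
gripper_width: 18.4
```

```bash
python3 - <<'E'
from go import *
st();slot('L',0,0,95,0)
s=ctrl.capture("side");crop(s,259,93,379,183,6.5,"pics/g6.png",1.5)
E
```

```text
t 36.25 tcp [ 474.9 -311.    95.1] jaw 83.9 down [-0.  0. -1.] q [-33.  21. -20.  49.  -0. -27.] w 18.4 F [ 0.2 -0.8 -1.7]
slot 476.5 -309.5
shift [0.1 1.6 1.4] turn/q6 options [(np.float64(-0.3), -27), (np.float64(179.7), 153)] rows>= 1
```

View pics/g6.png

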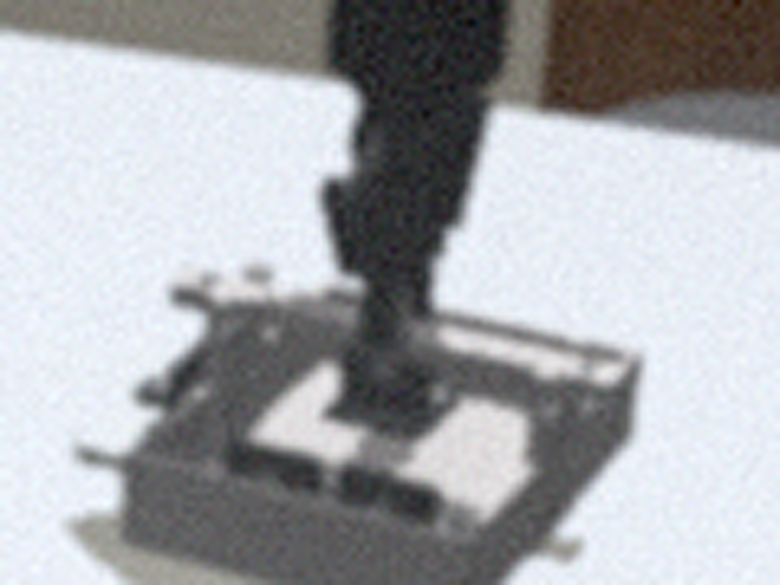

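The bar lies between the cheeks at both posts. I lower it the last 2 mm and release.

>>> carry_out:
  increments: [-1, 1, 0, 0, 0, -1, 2, 0, 0, 0, -1, 2, 0, 0, 0, -0.3, 2, 0, 0, 0, -0.3, 2, 0, 0, 0, -0.3, 2, 0, 0, 0, -0.3, -15, 0, 0, 0, -0.3, -45, 0, 0, 0]

```text
clock: 37.1
tcp_pos: [473.5, -310.0, 138.8]
eef_rot: [0.705, 0.038, 0.707, -0.037]
wrist_force: [0.3, -0.3, 0.4]
gripper_width: 29.9
```

>>> carry_out:
  increments: [0, -40, 0, 0, 0, 0, -70, 0, 0, 0, 0, -70, 0, 0, 0]

```text
clock: 37.4
tcp_pos: [477.5, -312.6, 215.3]
eef_rot: [0.709, 0.036, 0.704, -0.039]
wrist_force: [0.0, -0.9, 0.4]
gripper_width: 42.8
```

```bash
python3 - <<'E'
from go import *
st();to(650,118.8,110,1)
s=ctrl.capture("side");crop(s,259,93,379,183,6.5,"pics/g7.png",1.5)
E
```

```text
t 37.4 tcp [ 477.5 -312.6  215.3] jaw 83.9 down [ 0.007 -0.005 -1.   ] q [-33.  15. -11.  63.  -0. -27.] w 42.8 F [ 0.  -0.9  0.4]
shift [104.5 447.6 125.3] turn/q6 options [(np.float64(82.9), 99), (np.float64(-97.1), -81)] rows>= 10
```

View pics/g7.png

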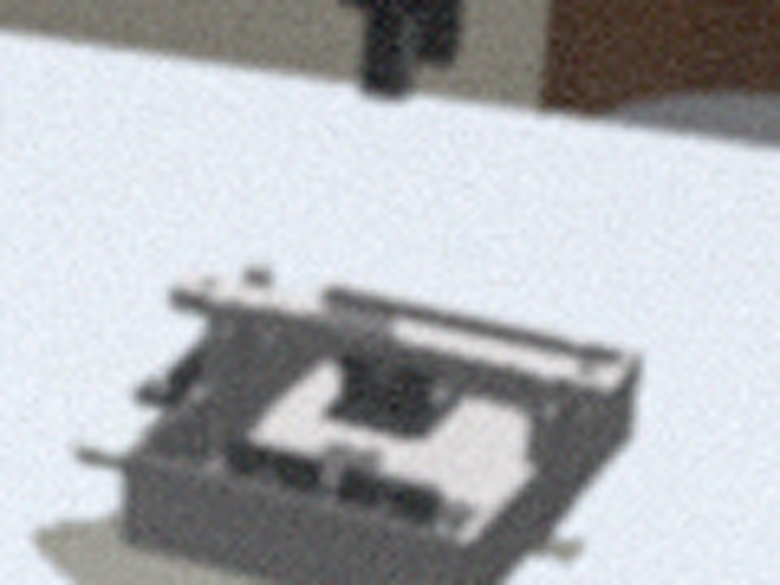

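The first bar is seated on both posts. I fetch bar 1.

>>> carry_out:
  increments: [0, 0, 40, 12, 8, 0, 10, 80, 24, 16, 0, 20, 125, 36, 25, 0, 35, 170, 48, 33, 0, 50, 215, 60, 42, 0, 65, 260, 73, 50, 0, 80, 305, 85, 59, 0, 90, 350, 98, 67]

```text
clock: 38.25
tcp_pos: [605.2, 20.7, 119.6]
eef_rot: [0.573, 0.412, 0.575, -0.414]
wrist_force: [0.6, -0.3, -0.5]
gripper_width: 42.8
```

```bash
python3 - <<'E'
from go import *
st();to(650,118.8,60,1)
E
```

```text
t 38.25 tcp [605.2  20.7 119.6] jaw 18.6 down [-0.003 -0.    -1.   ] q [  2.  23. -13.  54.  -0.  73.] w 42.8 F [ 0.6 -0.3 -0.5]
shift [ 59.4  73.9 -78.7] turn/q6 options [(np.float64(17.6), 99), (np.float64(-162.4), -81)] rows>= 3
```

>>> carry_out:
  increments: [0, 0, 30, -32, 8, 0, 0, 60, -64, 16, 0, 15, 74, -79, 18, 0, 40, 74, -79, 18, 0, 59, 74, -79, 18, 0, 59, 74, -79, 18, 0, 59, 74, -79, 18]

```text
clock: 38.95
tcp_pos: [649.7, 117.5, 62.0]
eef_rot: [0.503, 0.495, 0.504, -0.497]
wrist_force: [0.4, 0.3, 0.3]
gripper_width: 42.9
```

```bash
python3 - <<'E'
from go import *
st();to(650,118.8,24,1)
E
```

```text
t 38.95 tcp [649.7 117.5  62. ] jaw 0.9 down [-0.002 -0.    -1.   ] q [10. 32. -8. 50. -0. 99.] w 42.9 F [0.4 0.3 0.3]
shift [38.   0.5 -1.3] turn/q6 options [(np.float64(-0.1), 99), (np.float64(-180.1), -81)] rows>= 1
```

>>> carry_out:
  increments: [0, 15, 0, -1, 0, 0, 28, 0, -1, 0, 0, 36, 0, -1, 0, 0, 38, 0, -1, 0, 0, 38, 0, -1, 0, -1, 38, 0, -1, 0, -1, 38, 0, -1, 0, -1, 38, 0, -1, 0]

```text
clock: 39.75
tcp_pos: [651.3, 118.9, 26.0]
eef_rot: [0.504, 0.496, 0.504, -0.496]
wrist_force: [-0.4, 0.3, 3.5]
gripper_width: 18.0
```

>>> carry_out:
  increments: [-1, 0, 0, 0, 0, -1, 0, 0, 0, 0, -1, 0, 0, 0, 0, -1, 0, 0, 0, 0]

```text
clock: 40.15
tcp_pos: [651.3, 118.9, 25.9]
eef_rot: [0.504, 0.496, 0.504, -0.496]
wrist_force: [-0.3, -0.4, 6.0]
gripper_width: 18.2
```

```bash
python3 - <<'E'
from go import *
st()
E
```

```text
t 40.15 tcp [651.3 118.9  25.9] jaw 0.9 down [ 0.001  0.    -1.   ] q [ 10.  34. -10.  46.  -0.  99.] w 18.2 F [-0.3 -0.4  6. ]
```

>>> carry_out:
  increments: [-1, -15, 0, 0, 0, -1, -40, 0, 0, 0, -1, -75, 0, 0, 0, -1, -110, 0, 0, 0, -1, -137, 0, 0, 0, -1, -137, 0, 0, 0, -1, -137, 0, 0, 0]

```text
clock: 40.85
tcp_pos: [651.0, 118.8, 163.1]
eef_rot: [0.504, 0.496, 0.504, -0.496]
wrist_force: [-0.4, 0.4, -1.7]
gripper_width: 18.0
```

```bash
python3 - <<'E'
from go import *
st();slot('R',0,0,155,0)
E
```

```text
t 40.85 tcp [651.  118.8 163.1] jaw 0.9 down [ 0.001  0.    -1.   ] q [10. 27. -1. 62.  0. 99.] w 18.0 F [-0.4  0.4 -1.7]
slot 485.8 345.3
shift [   7.9 -161.6 -229. ] turn/q6 options [(np.float64(-93.6), 31), (np.float64(-273.6), -149)] rows>= 11
```

>>> carry_out:
  increments: [-1, 0, -12, -18, -8, -1, 0, -28, -40, -16, -1, 0, -46, -65, -25, -1, 0, -64, -90, -33, -1, 0, -82, -115, -42, -1, 0, -100, -141, -50, -1, 0, -118, -167, -59, -1, 0, -136, -193, -67]

```text
clock: 41.65
tcp_pos: [509.6, 309.8, 160.2]
eef_rot: [0.693, 0.133, 0.695, -0.134]
wrist_force: [0.1, 0.2, -0.8]
gripper_width: 17.7
```

```bash
python3 - <<'E'
from go import *
st();slot('R',0,0,150,0)
E
```

```text
t 41.65 tcp [509.6 309.8 160.2] jaw 68.3 down [-0.003 -0.002 -1.   ] q [ 31.  21. -11.  58.   0.  53.] w 17.7 F [ 0.1  0.2 -0.8]
slot 485.8 345.3
shift [ 10.2  24.2 -35.3] turn/q6 options [(np.float64(-26.2), 31), (np.float64(-206.2), -149)] rows>= 4
```

>>> carry_out:
  increments: [-1, 0, 8, -12, -8, -1, 4, 16, -24, -17, -1, 10, 24, -35, -25, -1, 10, 24, -35, -26, -1, 10, 24, -35, -26, -1, 10, 24, -35, -26]

```text
clock: 42.25
tcp_pos: [488.4, 344.2, 151.7]
eef_rot: [0.707, -0.023, 0.707, 0.023]
wrist_force: [-0.0, -1.0, -0.8]
gripper_width: 17.9
```

```bash
python3 - <<'E'
from go import *
st();slot('R',0,0,115,0)
E
```

```text
t 42.25 tcp [488.4 344.2 151.7] jaw 93.7 down [-0.001 -0.001 -1.   ] q [ 35.  21. -12.  57.  -0.  31.] w 17.9 F [-0.  -1.  -0.8]
slot 485.8 345.3
shift [36.7  1.3 -2.5] turn/q6 options [(np.float64(-0.8), 31), (np.float64(-180.8), -149)] rows>= 1
```

>>> carry_out:
  increments: [-1, 15, 1.5, -2.5, -1, -1, 35, 1.5, -2.5, -1, -1, 35, 1.5, -2.5, -1, -1, 35, 1.5, -2.5, -1]

```text
clock: 42.65
tcp_pos: [485.8, 345.7, 117.2]
eef_rot: [0.706, -0.03, 0.707, 0.029]
wrist_force: [-0.5, -0.2, -1.2]
gripper_width: 17.7
```

```bash
python3 - <<'E'
from go import *
st();slot('R',0,0,95,0)
s=ctrl.capture("side");crop(s,125,210,275,330,5.2,"pics/h5.png",1.5)
c=ctrl.capture("top"); crop(c,85,165,205,255,6.5,"pics/h5t.png",1.5)
E
```

```text
t 42.65 tcp [485.8 345.7 117.2] jaw 94.8 down [-0.001 -0.001 -1.   ] q [ 35.  23. -15.  53.  -0.  31.] w 17.7 F [-0.5 -0.2 -1.2]
slot 485.8 345.3
shift [22.2 -0.3 -0. ] turn/q6 options [(np.float64(0.3), 31), (np.float64(-179.7), -149)] rows>= 1
```

View pics/h5.png

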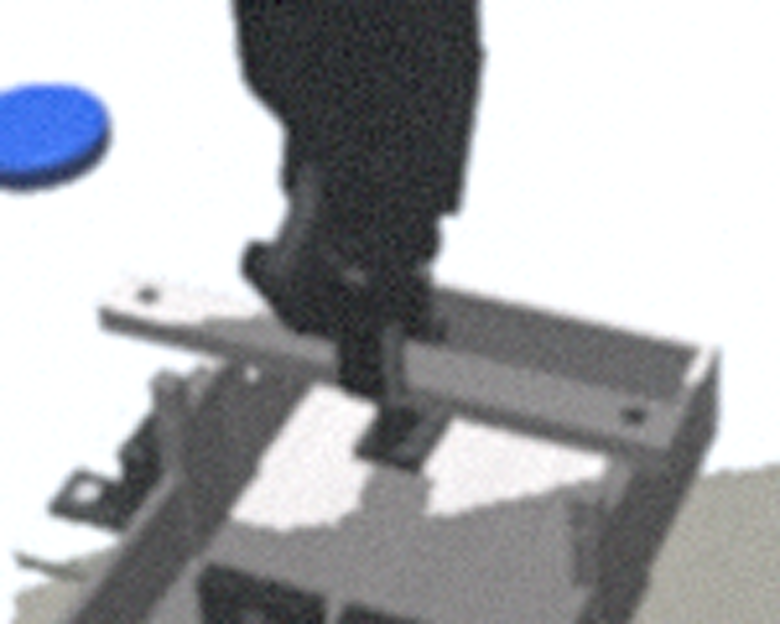

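View pics/h5t.png

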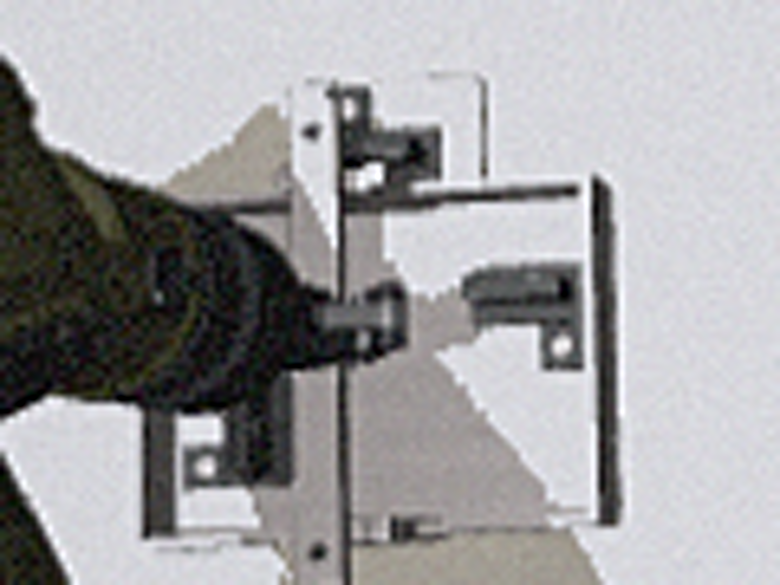

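```bash
python3 - <<'E'
from tri import *
c=ctrl.capture("top"); s=ctrl.capture("side")
P=[]
for a,b in(((311,130),(148,294)),((319,552),(633,415))):
    p,e=tri(c,r(a,6.5,(85,165)),s,r(b,5.2,(125,210))); print(p.round(1),round(e,1)); P.append(p)
report('R',P)
x,y,a=(485.8,345.3,np.radians(4.5)); Rz=R.from_euler('z',a).as_matrix()
for bx in(-77.5,77.5):
    for by in (-24,24):
        q=Rz@np.array([bx,by,86])+[x,y,0]; print(bx,by,((proj(s,q)[0]-[125,210]+.5)*5.2).round(0),((proj(c,q)[0]-[85,165]+.5)*6.5).round(0))
E
```

```text
[577.6 355.8 104.2] 1.3
[398.1 340.1 103.7] 0.5
bar centre [487.8 348.  104. ] bin frame 2.2 2.5 yaw rel 0.5 pitch 0.15 len 180.2
-77.5 -24 [634. 397.] [393. 524.]
-77.5 24 [580. 494.] [282. 530.]
77.5 -24 [229. 295.] [389. 169.]
77.5 24 [159. 382.] [280. 175.]
```

>>> carry_out:
  increments: [-1, 0, -2.5, -2, 0, -1, 5, -2.5, -2, 0, -1, 11, -2.5, -2, 0, -1, 17, -2.5, -2, 0, -1, 20, -2.5, -2, 0, -1, 20, -2.5, -2, 0, -1, 20, -2.5, -2, 0]

```text
clock: 43.55
tcp_pos: [483.9, 343.7, 97.0]
eef_rot: [0.706, -0.03, 0.707, 0.03]
wrist_force: [-0.3, -0.2, -1.4]
gripper_width: 18.1
```

```bash
python3 - <<'E'
from go import *
st()
s=ctrl.capture("side");crop(s,125,210,275,330,5.2,"pics/h6.png",1.5)
E
```

```text
t 43.55 tcp [483.9 343.7  97. ] jaw 94.9 down [-0. -0. -1.] q [ 35.  23. -16.  50.   0.  30.] w 18.1 F [-0.3 -0.2 -1.4]
```

View pics/h6.png

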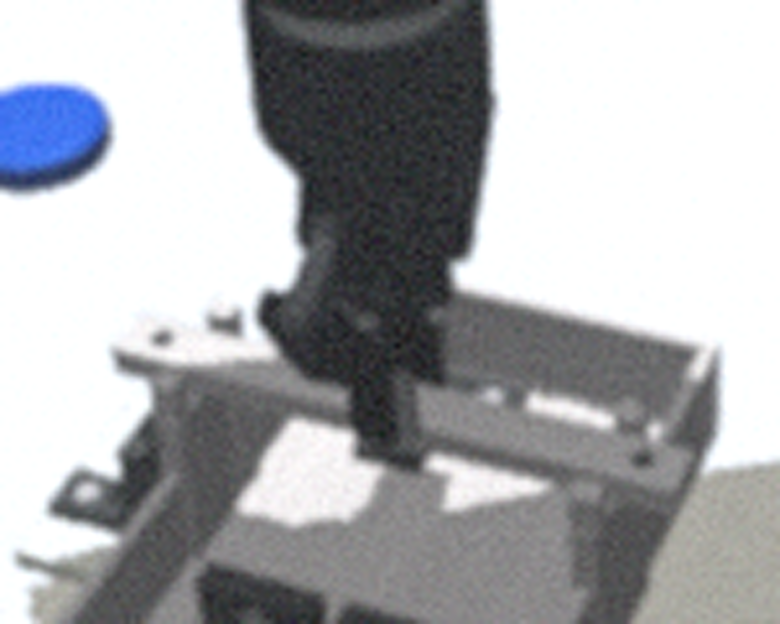

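>>> carry_out:
  increments: [-1, 1, 0, 0, 0, -1, 2.5, 0, 0, 0, -1, 2.5, 0, 0, 0, -0.3, 2.5, 0, 0, 0, -0.3, 2.5, 0, 0, 0, -0.3, 2.5, 0, 0, 0, -0.3, -15, 0, 0, 0, -0.3, -45, 0, 0, 0]

```text
clock: 44.4
tcp_pos: [482.4, 342.6, 140.3]
eef_rot: [0.705, -0.031, 0.708, 0.029]
wrist_force: [0.1, 0.7, -0.3]
gripper_width: 30.0
```

>>> carry_out:
  increments: [0, -40, 0, 0, 0, 0, -80, 0, 0, 0, 0, -110, 0, 0, 0, 0, -110, 0, 0, 0]

```text
clock: 44.8
tcp_pos: [486.1, 345.2, 257.2]
eef_rot: [0.709, -0.029, 0.704, 0.032]
wrist_force: [0.3, -0.0, 0.1]
gripper_width: 42.3
```

```bash
python3 - <<'E'
from go import *
st(); to(480,0,260,90)
s=ctrl.capture("side");crop(s,125,210,275,330,5.2,"pics/h7.png",1.5)
E
```

```text
t 44.8 tcp [486.1 345.2 257.2] jaw 94.9 down [ 0.007  0.005 -1.   ] q [35. 17. -3. 69.  0. 30.] w 42.3 F [ 0.3 -0.   0.1]
shift [  -4.5 -343.4  -35.6] turn/q6 options [(np.float64(4.9), 0)] rows>= 7
```

View pics/h7.png

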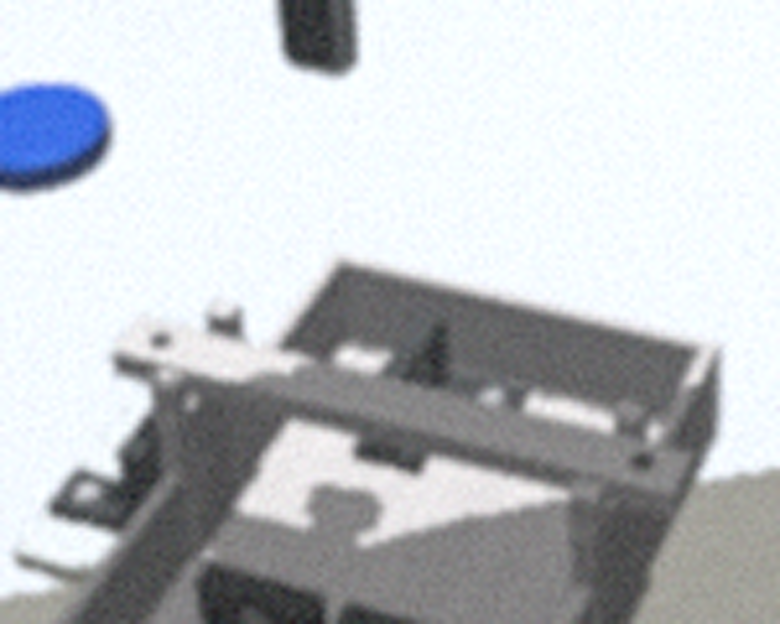

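>>> carry_out:
  increments: [0, 0, -45, -4, 0, 0, 0, -90, -9, 0, 0, 0, -135, -14, 0, 0, 0, -180, -18, 0, 0, 0, -225, -23, 0, 0, 0, -270, -28, 0, 0, 0, -315, -32, 0, 0, 0, -340, -35, 0]

```text
clock: 45.65
tcp_pos: [476.8, -0.9, 250.5]
eef_rot: [0.706, -0.03, 0.707, 0.029]
wrist_force: [-0.1, 0.7, 0.2]
gripper_width: 42.5
```

```bash
python3 - <<'E'
from go import *
st()
s=ctrl.capture("side");crop(s,120,210,270,330,5.2,"pics/f1.png",1.5); crop(s,259,93,379,183,6.5,"pics/f2.png",1.5)
crop(s,40,60,420,384,2.0,"pics/f0.png",1.3)
c=ctrl.capture("top"); crop(c,85,165,205,255,6.5,"pics/f1t.png",1.5); crop(c,310,171,420,271,6,"pics/f2t.png",1.5); crop(c,90,90,430,310,2.3,"pics/f0t.png",1.4)
E
```

```text
t 45.65 tcp [476.8  -0.9 250.5] jaw 94.8 down [-0.002 -0.001 -1.   ] q [ -0.   5. -19.  66.  -0.  -5.] w 42.5 F [-0.1  0.7  0.2]
```

View pics/f1.png

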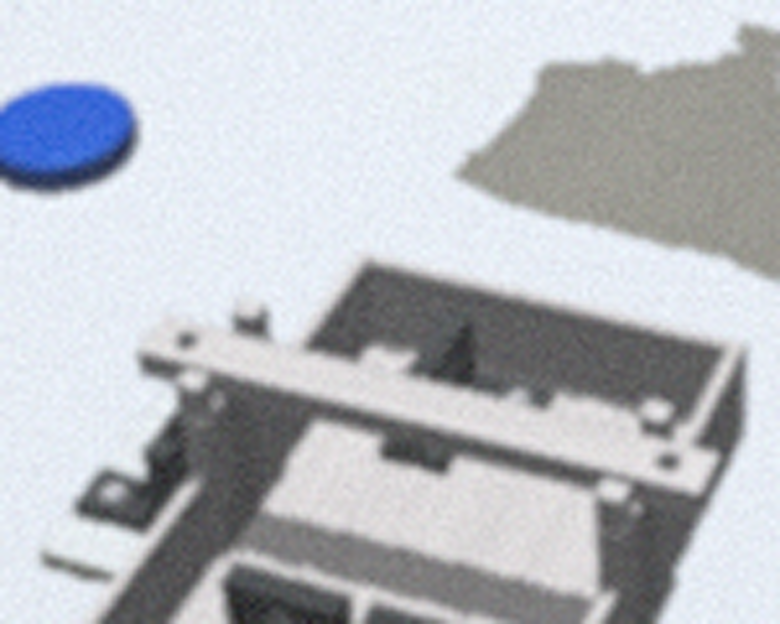

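View pics/f2.png

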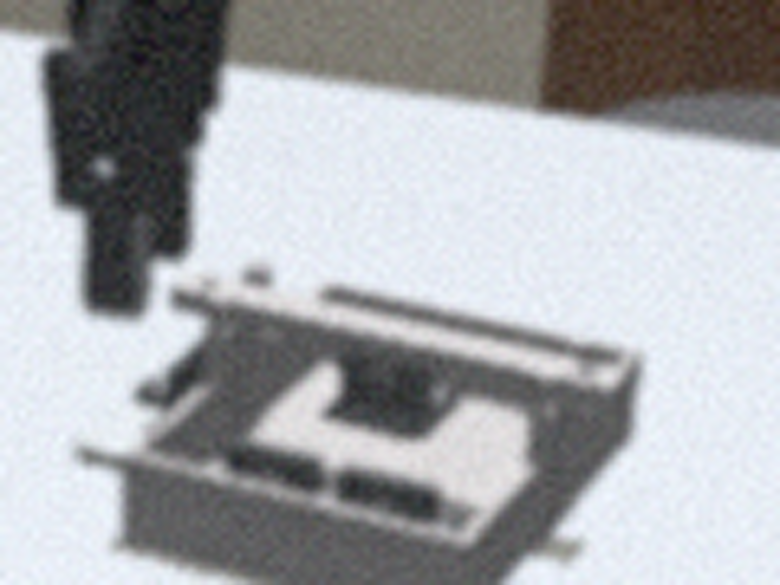

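View pics/f1t.png

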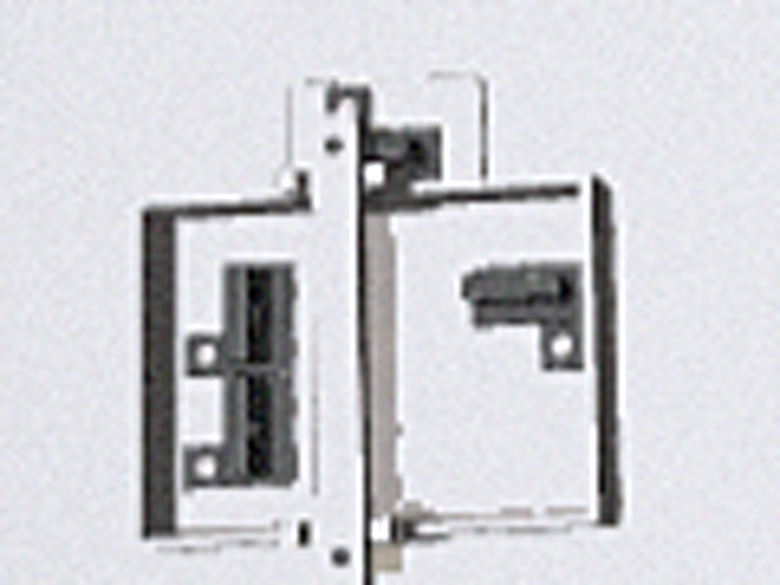

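View pics/f2t.png

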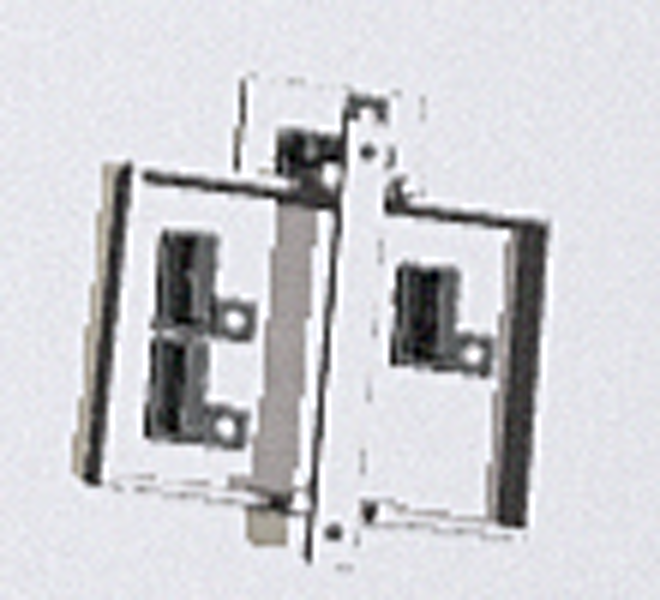

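View pics/f0t.png

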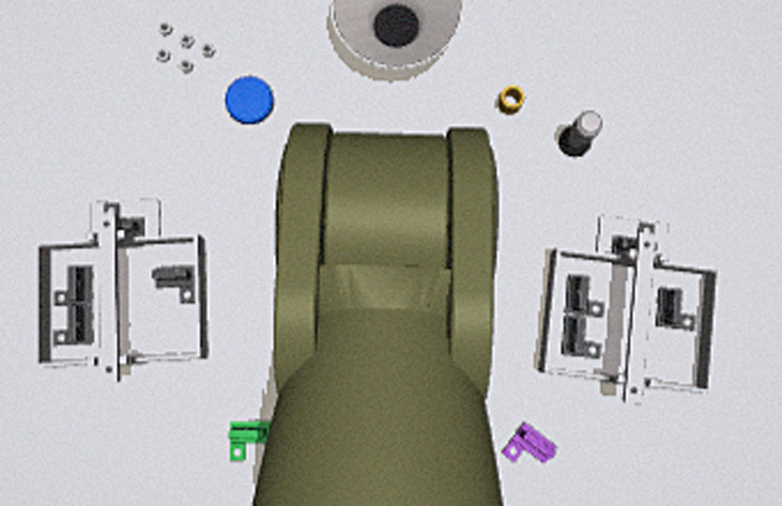

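View pics/f0.png

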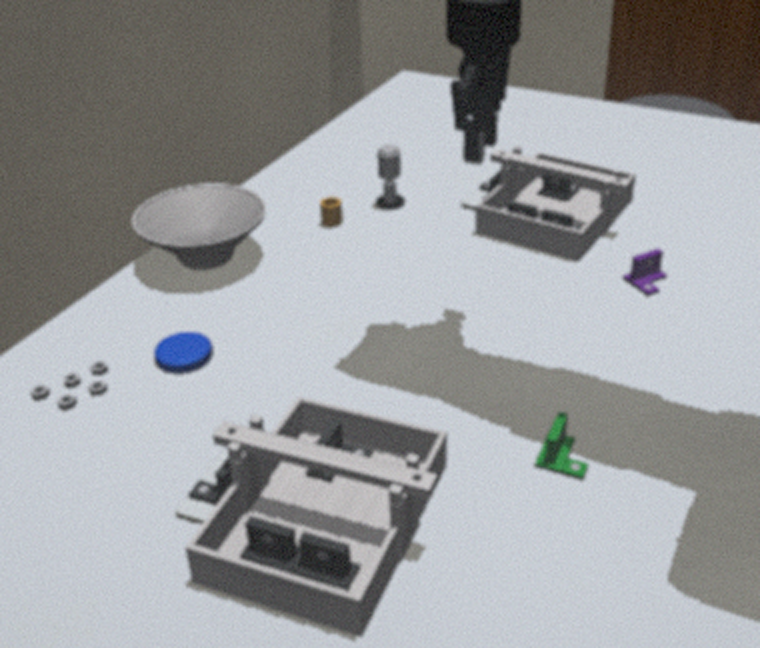

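```bash
python3 - <<'E'
from tri import *
c=ctrl.capture("top"); s=ctrl.capture("side")
for h,fo,so,pr in(('L',(6,(310,171)),(6.5,(259,93)),[((368,152),(208,284)),((333,533),(592,368))]),('R',(6.5,(85,165)),(5.2,(120,210)),[((334,146),(186,341)),((342,557),(668,461))])):
    P=[]
    for a,b in pr:
        p,e=tri(c,r(a,*fo),s,r(b,*so)); print(p.round(1),round(e,1)); P.append(p)
    report(h,P)
st()
E
```

```text
[ 566.1 -318.3   81.9] 1.7
[ 385.6 -298.7   84.1] 1.4
bar centre [ 475.8 -308.5   83. ] bin frame -0.8 0.9 yaw rel -0.4 pitch -0.71 len 181.6
[575.6 353.9  81.6] 1.1
[396.2 337.6  81.9] 0.8
bar centre [485.9 345.7  81.8] bin frame 0.1 0.4 yaw rel 0.7 pitch -0.09 len 180.2
t 45.85 tcp [477.4   1.7 250.9] jaw 94.8 down [-0.002  0.001 -1.   ] q [  0.   5. -19.  66.   0.  -5.] w 42.7 F [0.7 0.6 0.6]
```

Both bars are centred within 1 mm. Their tops measure 82-83 mm (82 expected), so they lie flat in the notches. All six brackets are in their bins and the bystanders have not moved, so I hand in.

```bash
python3 -c "
from plant import ctrl
print(ctrl.sign_off())"
```

```text
the job is handed in; nothing more can be done
None
```

The job is done and handed in at about 46 s. All six brackets are sorted by hand: three left-hand in the bin on the robot's right (−y), three right-hand in the bin on its left (+y). After that, each bin was closed with one bar.

**Bars:** From both cameras, the bars sit within 1 mm of the bin centres and within 0.7° of the bin direction. Their tops measure about 83 mm (−y bin) and 82 mm (+y bin), against 82 mm expected for a bar flat in its notches. The −y bar came out tilted 0.7°, with its two ends at 82 and 84 mm. I put that down to reading the holes, because the two cameras disagreed by about 1.5 mm there and the picture shows the bar seated on both posts.

**The rest of the scene:** The cap, sleeve, nut driver and the green and purple look-alikes look where they were at the start. The gripper is clear of everything, above the middle of the field.

**What went wrong:** My first grip on one bar was too high, so I released it and gripped it again lower. I noticed no bracket being knocked aside and no slackening of the grip.

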